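Tidy the laptop-dismantling bench: stand up the fallen bottles, sort chargers and fans

TASK

The bottles of cleaning fluid have been knocked over: stand each one upright in the steel spill tray, in one neat row along the middle of the tray and squared up with it. Also sort the loose salvaged parts, putting every charger brick and every cooling fan into the grey bin that already holds one of its kind, and leave everything else on the bench where it lies.

Things in the scene. Friction and masses are not known exactly. Their poses are not given: they have to be found in the camera images.
- bottle1: closed square white plastic bottle, grey screw cap: flat-sided body 48 x 48 mm and 86 mm tall, then a 29 mm wide cap, 115 mm in all, 0.14 kg; starts lying on a side, cap pointing to the left or right of the robot (+y or -y, within 30 degrees); origin: on its axis in the middle of the body, 43 mm above its underside; z runs from base to cap (up when it stands)
- bottle2: closed square white plastic bottle, grey screw cap: flat-sided body 48 x 48 mm and 86 mm tall, then a 29 mm wide cap, 115 mm in all, 0.14 kg; starts lying on a side, cap pointing to the left or right of the robot (+y or -y, within 30 degrees); origin: on its axis in the middle of the body, 43 mm above its underside; z runs from base to cap (up when it stands)
- bottle3: closed square white plastic bottle, grey screw cap: flat-sided body 48 x 48 mm and 86 mm tall, then a 29 mm wide cap, 115 mm in all, 0.14 kg; starts lying on a side, cap pointing to the left or right of the robot (+y or -y, within 30 degrees); origin: on its axis in the middle of the body, 43 mm above its underside; z runs from base to cap (up when it stands)
- charger1: laptop charger brick with its leads cut off, black plastic block 88 x 38 x 26 mm (x, y, z) with a 16 mm stub on its +x end, 0.18 kg, lying flat; origin: centre of its underside
- charger2: laptop charger brick with its leads cut off, black plastic block 88 x 38 x 26 mm (x, y, z) with a 16 mm stub on its +x end, 0.18 kg, lying flat; origin: centre of its underside
- charger3: laptop charger brick with its leads cut off, black plastic block 88 x 38 x 26 mm (x, y, z) with a 16 mm stub on its +x end, 0.18 kg, lying flat; origin: centre of its underside
- fan1: laptop cooling fan, thin flat black housing with a round impeller, 62 x 54 x 13 mm (x, y, z), 0.05 kg, lying flat; origin: centre of its underside
- fan2: laptop cooling fan, thin flat black housing with a round impeller, 62 x 54 x 13 mm (x, y, z), 0.05 kg, lying flat; origin: centre of its underside
- charger_bin: fixed open-topped grey plastic parts bin, 130 x 220 mm (x, y) outside, 60 mm tall, walls and floor 5 mm; one charger brick already lies in it, fixed, along its -y end and takes up the floor from y = -105 to -65 mm, 26 mm high above the floor; origin: centre of its underside. Both bins look alike but for this and may swap places
- fan_bin: fixed open-topped grey plastic parts bin, 130 x 220 mm (x, y) outside, 60 mm tall, walls and floor 5 mm; one fan already lies in it, fixed, along its -y end and takes up the floor from y = -105 to -49 mm, 13 mm high above the floor; origin: centre of its underside. Both bins look alike but for this and may swap places
- tray: fixed stainless spill tray, 280 x 90 mm (x, y) outside, wall and floor 3 mm, rim 12 mm above the bench; origin: centre of its underside, its long side along x, pointing roughly away from the robot
- screw_bowl: small steel dish 64 mm wide and 22 mm tall with a few screws in it, a bystander; origin: centre of its underside
- tape_roll: yellow roll of tape lying flat, 84 mm wide, 19 mm tall, a bystander; origin: centre of its underside
- screwdriver: screwdriver 180 mm long lying on the bench, a bystander; origin: on the bench below it, near its middle
- driver: cordless driver lying on its side at the far left, about 170 x 170 mm and 54 mm high, a bystander; origin: on the bench under the motor barrel
- coffee_mug: white mug, 80 mm wide and 92 mm tall, at the far side, a bystander; origin: centre of its underside
- multimeter: black multimeter lying flat, 180 x 85 x 38 mm, far right, a bystander; origin: centre of its underside

How it is judged (in metres and radians):
At the end, for the whole second after the job is handed in: Every bottle stands at rest on the tray floor (tilt under 0.1 rad, within 18 mm of the tray's long centre line and 115 mm of its middle, faces within 12 degrees of its sides); every charger is inside charger_bin and every fan inside fan_bin, undersides below the rim (angle between each of bottle1, bottle2, bottle3's own z axis and vertical below 0.1 rad and y of bottle1 in the frame of tray between -0.018 and 0.018 m and x of bottle1 in the frame of tray between -0.115 and 0.115 m and z of bottle1 in the frame of tray between 0.04 and 0.052 m and (angle between the x axis of bottle1 and the x axis of tray, either way round below 0.21 rad or angle between the x axis of bottle1 and the y axis of tray, either way round below 0.21 rad) and linear speed of each of bottle1, bottle2, bottle3 below 0.02 m/s and y of bottle2 in the frame of tray between -0.018 and 0.018 m and x of bottle2 in the frame of tray between -0.115 and 0.115 m and z of bottle2 in the frame of tray between 0.04 and 0.052 m and (angle between the x axis of bottle2 and the x axis of tray, either way round below 0.21 rad or angle between the x axis of bottle2 and the y axis of tray, either way round below 0.21 rad) and y of bottle3 in the frame of tray between -0.018 and 0.018 m and x of bottle3 in the frame of tray between -0.115 and 0.115 m and z of bottle3 in the frame of tray between 0.04 and 0.052 m and (angle between the x axis of bottle3 and the x axis of tray, either way round below 0.21 rad or angle between the x axis of bottle3 and the y axis of tray, either way round below 0.21 rad) and x of charger1 in the frame of charger_bin between -0.06 and 0.06 m and y of charger1 in the frame of charger_bin between -0.105 and 0.105 m and z of charger1 in the frame of charger_bin between 0 and 0.058 m and x of charger2 in the frame of charger_bin between -0.06 and 0.06 m and y of charger2 in the frame of charger_bin between -0.105 and 0.105 m and z of charger2 in the frame of charger_bin between 0 and 0.058 m and x of charger3 in the frame of charger_bin between -0.06 and 0.06 m and y of charger3 in the frame of charger_bin between -0.105 and 0.105 m and z of charger3 in the frame of charger_bin between 0 and 0.058 m and x of fan1 in the frame of fan_bin between -0.06 and 0.06 m and y of fan1 in the frame of fan_bin between -0.105 and 0.105 m and z of fan1 in the frame of fan_bin between 0 and 0.058 m and x of fan2 in the frame of fan_bin between -0.06 and 0.06 m and y of fan2 in the frame of fan_bin between -0.105 and 0.105 m and z of fan2 in the frame of fan_bin between 0 and 0.058 m); the robot touches nothing.
It fails at once if a bystander (dish, tape, screwdriver, driver, mug, multimeter) is shifted by more than 4 cm (distance of any of screw_bowl, tape_roll, screwdriver, driver, coffee_mug, multimeter from where it was at the start of the episode above 0.04 m).
Of bottle1, bottle2, bottle3 only 2 to 3 are there at a start; the rules pass over those that are not, and their reading is None.
Of charger1, charger2, charger3, fan1, fan2 only 4 to 5 are there at a start; the rules pass over those that are not, and their reading is None.
At some moment in a run one of charger1, charger2, charger3, fan1, fan2 may be knocked a few centimetres aside while the robot is not near it.
Once in a run the grip may slacken for a moment while it holds something.
It also fails if it takes over 210 s, if anything falls off the work surface, if the arm or the gripper's body presses on something with over 40 N, if the wrist force passes 120 N, or if a joint passes its speed limit or range.

ROBOT

A 6-joint arm with a two-finger parallel gripper is mounted at the origin on the work surface. World frame = base frame: x ahead of the robot, y to its left, z up, the work surface at z = 0. Lengths are in mm, angles in degrees, forces in N, time in s.
With the tool pointing down it reaches from about 350 to 725 mm from the base axis. Payload 6 kg.
Tool frame: the origin (TCP) lies midway between the tips of the shut fingers; the grasp point (between the pads) lies 19 mm behind it; z points along the fingers, y is the line along which they close (so a half turn about z gives the same grasp; the last joint's range is limited). The gripper opens to 85 mm and grips with 20 to 120 N. Pads are 22 mm wide; open, the fingers measure 114 mm over their backs; the gripper's body (76 mm by 85 mm) begins 54 mm behind the grasp point. The pads swing forward as they close: fully open they stand 13 mm farther back than shut.
Start: joints at [92.229, 2.303, 4.859, 0, -92.561, -19.12], TCP at [174.303, 574.101, 231.261] pointing down, gripper open.
Joint ranges: [-146.85, 146.85], [-73.84, 115.35], [-62.03, 85.46], [-188.31, 113.3], [-161.28, -10.13], [-171.36, 171.36]. Speed limits (degrees/s): [147.25, 147.25, 172.46, 180, 180, 180].

INTERFACE

Orientations are given as [roll, pitch, yaw] about the fixed x, y, z axes, in that order (R = Rz(yaw) Ry(pitch) Rx(roll)).
In Python, from bench import env gives the robot as it stands.
- The arm moves only by the tool play_rows, never from a script. Its argument "steps" is a list of rows, each a list of 3 entries, a list of its own where there are three numbers: the shift along the tool's x, y, z in units of 0.5 m (1.0 is 0.5 m), then the turn, a rotation vector about the tool's x, y, z in units of 45 degrees (1.0 is 45 degrees), then the closure, from 0 (fully open) to 1 (shut). In form: [[[x, y, z], [rx, ry, rz], gripper], ...]. A call has 1 to 10 rows; each row is the pose to reach, as a shift and turn from the pose commanded when the call began, along the tool's axes at that moment; what a row does not reach only later rows make up. A row lasts 1/8 s, in which the tool goes at most 62.5 mm and 10.7 degrees, less where a joint would pass 70% of its speed; a pose out of reach is approached as far as the arm can. A call with a number of a shift or a turn outside -1 to 1 is refused whole. A call with a gripper value outside its range is refused whole. The fingers move at their own pace and stop on an object; "squeeze" is the grip in N (left out, the last holds). Time passes only in rows, so rows that repeat a pose let the fingers close. It gives the time, the measured TCP pose, the force, the opening and the grip force at its end, in the units of the state.
- env.get_obs(): the state, without advancing time (a new reading comes with each control period).
- env.snapshot(name): name is "side" or "top"; returns the picture (420x560x3 uint8, red, green, blue); there is no depth.
- env.calibration(name): a dict with "mtx" (3x3 intrinsics, pixels), "camera_from_world" (4x4, takes a point from world to camera coordinates). Camera axes: x right, y up, looking along -z (the intrinsics and any distortion apply to the point x, -y, -z); pixel columns grow to the right and rows downward; lengths in mm; the calibration is good to about 2 mm. A picture is of the moment at which its call begins. calibration takes no time and is no camera call.
- env.close_job(): hands the job in; it is judged then, once.
Trained networks look in the newest picture that a camera, given by its name, has taken for a name from the list of things; names that differ only in an ending like _2 or _b are one class to them, and where a whole thing is asked for, a point or a joint stands for the part that bears it (a point fixed in the world has none). Each returns a list of dicts, best first, with "conf" (0 to 1); they miss things now and then, are a little off and sometimes report something else, mostly with a low value. They report only what shows in the picture. A call takes as long as a camera call.
- env.look_for(camera, target): "extent" ([centre column, centre row, width, height] as shares, 0 to 1, of the picture: columns of its width, rows of its height, round what is visible of it).
- env.regions_of(camera, target): "region" (420x560 bool, what is visible of it) and "extent" ([centre column, centre row, width, height] as shares, 0 to 1, of the picture: columns of its width, rows of its height, round what is visible of it).
- env.tip_of(camera, target): "xy" ([column, row] as shares, 0 to 1, of the picture: columns of its width, rows of its height: a listed point, or the origin of a listed thing).
The state is a dict: "time": time; "q": joint angles; "qvel": joint speeds; "effort": joint torques, N m; "eef_pos": TCP position; "tool_rot": TCP orientation; "contact_force": force on the tool from outside, world axes, zero at the start; "wrist_torque": the same for the moment, N m; "finger_gap": finger opening in mm; "grip_force": force on a finger pad.
Only numpy, scipy, OpenCV 4.12 (cv2) and the standard library are available. Lean on these libraries where they do the work, as an engineer would, in place of code of your own. Each camera call takes 0.05 s, during which the arm holds its last target. There are 200 camera calls.

## Working session

There is one attempt and no reset: what is moved stays moved. The work goes in short steps, Python scripts to look and compute and a tool call to move; the robot and the scene stay as the last step left them, time stands still between calls to the robot, and variables do not carry over. Pictures are saved under pics/ and viewed, at most 14 in all, crops included, and the job is handed in when it is done.

Besides the shell and the picture viewer there is one more tool, called as name(argument=value, ...), one argument or row to a line, values as JSON. play_rows: Moves the arm, as the interface text tells. Shifts and turns lie within -1 to 1; 1 stands for 0.5 m of shift or 45 degrees of turn. Its arguments: {"type":"object","properties":{"steps":{"type":"array"},"squeeze":{"type":"number"}},"required":["steps"]}

```bash
ls; mkdir -p pics; python3 - <<'E'
from bench import env
import cv2,numpy as np
o=env.get_obs(); print(o['time'],o['eef_pos'],o['tool_rot'],o['finger_gap'])
for n in ['top','side']:
    im=env.snapshot(n); cv2.imwrite(f'pics/{n}0.png',cv2.cvtColor(im,cv2.COLOR_RGB2BGR))
    c=env.calibration(n); print(n,np.round(c['mtx'],1).tolist(),np.round(c['camera_from_world'],3).tolist(), [k for k in c])
E
```

```text
pics
0.0 [174.16073953 573.81702352 230.29812641] [ 1.79899672e+02 -6.41313172e-03 -1.68900123e+01] 85.62041452719548
top [[458.3, 0.0, 287.3], [0.0, 458.3, 210.9], [0.0, 0.0, 1.0]] [[-0.047, -0.999, -0.003, 123.76], [0.975, -0.046, 0.215, -558.529], [-0.215, 0.007, 0.977, -1340.408], [0.0, 0.0, 0.0, 1.0]] ['mtx', 'camera_from_world']
side [[534.8, 0.0, 285.1], [0.0, 534.8, 210.6], [0.0, 0.0, 1.0]] [[0.993, -0.119, 0.023, -534.679], [0.059, 0.64, 0.766, -140.599], [-0.105, -0.759, 0.643, -1676.724], [0.0, 0.0, 0.0, 1.0]] ['mtx', 'camera_from_world']
```

```bash
cat > h.py <<'E'
from bench import env
import cv2,numpy as np
C={n:env.calibration(n) for n in ['top','side']}
W,H=560,420
def ray(n,uv):
    c=C[n];M=c['camera_from_world'];R=M[:3,:3];t=M[:3,3]
    K=c['mtx'];d=np.array([(uv[0]-K[0,2])/K[0,0],-(uv[1]-K[1,2])/K[1,1],-1.])
    return -R.T@t,R.T@d
def pix2w(n,uv,z):
    o,d=ray(n,uv);return o+d*(z-o[2])/d[2]
def w2pix(n,P):
    c=C[n];M=c['camera_from_world'];p=np.atleast_2d(P)@M[:3,:3].T+M[:3,3]
    K=c['mtx'];return np.c_[K[0,2]+K[0,0]*p[:,0]/-p[:,2],K[1,2]-K[1,1]*p[:,1]/-p[:,2]]
def save(im,f,s=1):
    cv2.imwrite(f,cv2.resize(cv2.cvtColor(im,cv2.COLOR_RGB2BGR),None,fx=s,fy=s,interpolation=cv2.INTER_CUBIC))
def rect(n,reg,z):
    # min-area rectangle of region projected onto plane z
    v,u=np.nonzero(reg); P=np.array([pix2w(n,(a,b),z)[:2] for a,b in zip(u,v)],np.float32)
    (c,s,a)=cv2.minAreaRect(P); 
    if s[0]<s[1]: s=(s[1],s[0]);a+=90
    return np.round(c,1),np.round(s,1),round((a+90)%180-90,1),P.mean(0).round(1)
E
python3 - <<'E'
from h import *
Z={'bottle1':48,'charger1':26,'fan1':13,'tray':12,'charger_bin':60,'fan_bin':60,'screw_bowl':22,'tape_roll':19,'screwdriver':20,'multimeter':38,'coffee_mug':92,'driver':54}
env.snapshot('top')
for t,z in Z.items():
    for r in env.regions_of('top',t):
        if r['conf']<.3: continue
        e=np.array(r['extent'])*[W,H,W,H]
        print(t,round(r['conf'],2),e.round(),*rect('top',r['region'],z))
print(env.get_obs()['time'])
E
python3 -c "
import cv2
cv2.imwrite('pics/top0b.png',cv2.resize(cv2.imread('pics/top0.png'),(800,600),interpolation=cv2.INTER_CUBIC))"
```

```text
bottle1 0.96 [254. 253.  34.  15.] [436.7 205.8] [112.2  51.6] 87.3 [438.6 199.7]
bottle1 0.88 [253. 193.  37.  19.] [635.2 199.8] [115.7  58. ] 87.3 [637.3 194.5]
bottle1 0.76 [305. 215.  37.  22.] [549.4  46.9] [114.1  54.7] -83.5 [549.4  53.2]
charger1 0.92 [202. 224.  33.  19.] [544.4 364.6] [101.   42.4] 62.2 [545.1 363.6]
charger1 0.75 [298. 189.  33.  22.] [648.3  63.4] [103.3  45.3] 72.7 [647.5  58.1]
charger1 0.74 [299. 254.  34.  18.] [438.5  75.7] [97.5 41.1] 77.8 [439.  71.]
charger1 0.31 [347. 207.  39.  92.] [578.  -86.6] [278.3  89.1] 4.1 [575.6 -86.6]
fan1 0.58 [213. 256.  20.  22.] [442. 333.] [62.7 52.5] 69.0 [441.4 332.6]
fan1 0.56 [252. 224.  23.  19.] [536.  215.4] [64.4 53.8] -78.4 [535.7 214.8]
fan1 0.41 [253. 253.  35.  17.] [443.5 210.6] [117.7  57.5] 80.6 [443.4 207.1]
tray 0.71 [346. 207.  41.  92.] [580.9 -88.7] [280.9  90.9] 4.5 [577.7 -89.3]
tray 0.44 [252. 224.  22.  18.] [535.1 216.4] [62.7 56.1] -80.8 [535.  216.1]
charger_bin 0.7 [253. 225.  18.  21.] [526.6 211.5] [58.9 51.2] -78.3 [527.3 211.1]
charger_bin 0.66 [433. 274.  82.  45.] [ 354.4 -321.1] [233.5 132.8] 87.3 [ 354.5 -321.3]
fan_bin 0.8 [435. 223.  76.  41.] [ 504.6 -343.9] [241.6 139.2] 87.3 [ 505.1 -344.1]
screw_bowl 0.66 [292. 280.  23.  20.] [359.7  94.2] [60.4 58. ] -2.7 [360.4  94.2]
tape_roll 0.93 [247. 295.  30.  29.] [322.7 228.1] [80.8 79. ] -2.0 [322.5 228.5]
screwdriver 0.6 [336. 274.  58.   9.] [374.8 -44.2] [169.3  25. ] 80.2 [368.5 -81.4]
multimeter 0.59 [429. 162.  61.  29.] [ 703.7 -364.3] [185.   93.4] 89.7 [ 704.1 -364.2]
coffee_mug 0.68 [271. 146.  30.  35.] [766.6 137.2] [107.8  94.1] -6.3 [762.8 132.6]
driver 0.95 [141. 204.  60.  58.] [607.3 552.1] [169.8 168.8] 7.2 [596.  523.8]
0.75
```

View pics/top0b.png

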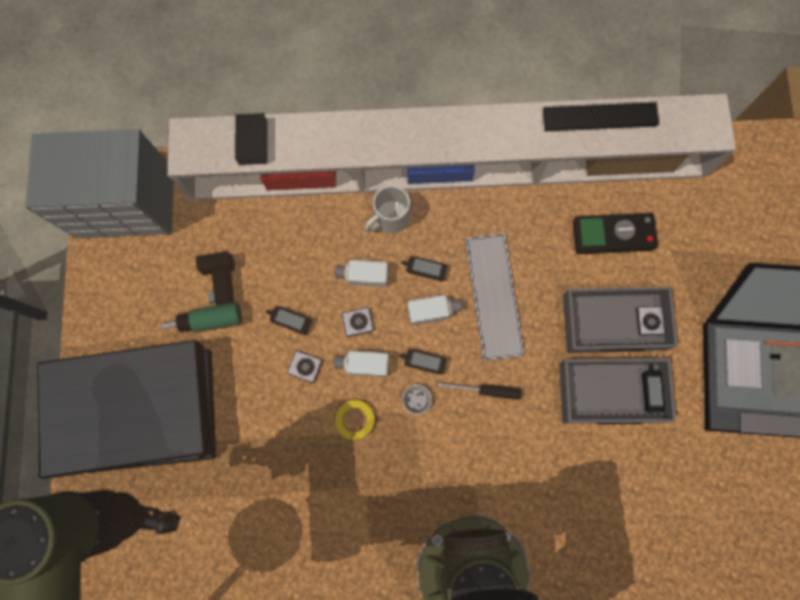

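View pics/side0.png

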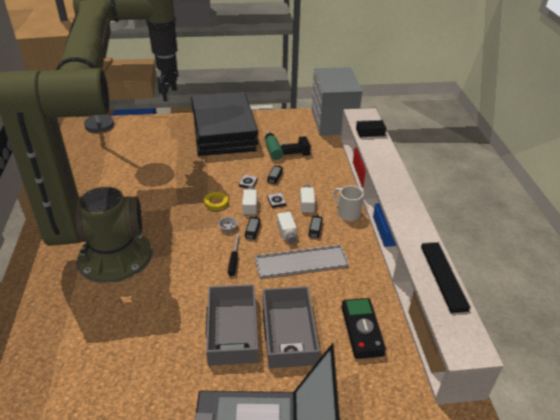

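Top view: three bottles (caps left, left and right at about (390,272), (335,363), (460,305) in the enlarged picture). There are three chargers with stubs to the left and two fans, at (358,321) and (305,366). The tray is at (495,297); the upper right bin holds a fan and the lower one a charger. Next I refine the poses by fitting silhouettes in both views.

```bash
cat >> h.py <<'E'
from scipy.optimize import minimize
from scipy.spatial.transform import Rotation as Ro
def box(x0,x1,y0,y1,z0,z1): return np.array([[x,y,z] for x in(x0,x1) for y in(y0,y1) for z in(z0,z1)],float)
# part models in object planar frame (x along long axis, z up from bench), list of convex boxes
MOD={'bottle':[box(-43,43,-24,24,0,48),box(43,72,-14,14,10,38)],'charger':[box(-44,44,-19,19,0,26),box(44,60,-5,5,8,18)],
 'fan':[box(-31,31,-27,27,0,13)],'tray':[box(-140,140,-45,45,0,12)],'charger_bin':[box(-65,65,-110,110,0,60)],'fan_bin':[box(-65,65,-110,110,0,60)]}
def render(n,cls,p,z=0):
    m=np.zeros((H,W),np.uint8);c,s=np.cos(p[2]),np.sin(p[2])
    for b in MOD[cls]:
        q=b@np.array([[c,s,0],[-s,c,0],[0,0,1]])+[p[0],p[1],z]
        h=cv2.convexHull(w2pix(n,q).astype(np.float32))
        cv2.fillConvexPoly(m,np.round(h*16).astype(np.int32),255,cv2.LINE_AA,4)
    return m/255.
def fit(cls,masks,p0,z=0):
    ms={n:cv2.GaussianBlur(m.astype(float),(0,0),1.) for n,m in masks.items()}
    def cost(p):
        q=[p[0],p[1],p[2]/50]
        return sum(((cv2.GaussianBlur(render(n,cls,q,z),(0,0),1.)-m)**2).sum()/m.sum() for n,m in ms.items())
    best=None
    for f in ([0,np.pi] if len(MOD[cls])>1 else [0]):
        x0=np.array([p0[0],p0[1],(p0[2]+f)*50])
        r=minimize(cost,x0,method='Nelder-Mead',options=dict(initial_simplex=x0+np.array([[0,0,0],[8,0,0],[0,8,0],[0,0,8]]),xatol=.1,fatol=1e-4))
        if best is None or r.fun<best[1]: best=(r.x,r.fun)
    p=best[0];return np.round([p[0],p[1],np.degrees(p[2]/50)],1),round(best[1],3)
ZT={'bottle':48,'charger':26,'fan':13,'tray':12,'charger_bin':60,'fan_bin':60}
def find(cls,name=None,cams=('top','side'),thr=.4,fresh=True):
    name=name or (cls+'1' if cls in('bottle','charger','fan') else cls)
    R={}
    for n in cams:
        if fresh: env.snapshot(n)
        R[n]=[r for r in env.regions_of(n,name) if r['conf']>thr]
    out=[]
    for r in R['top']:
        c,s,a,m=rect('top',r['region'],ZT[cls]*.8)
        L=sorted(np.ptp(MOD[cls][0],axis=0)[:2])
        if abs(s[1]-L[0])>22 or abs(s[0]-L[1])>45: continue
        ms={'top':r['region']}
        for q in R.get('side',[]):
            c2=rect('side',q['region'],ZT[cls]*.7)[3]
            if np.hypot(*(c2-m))<30: ms['side']=q['region']
        p0=[c[0],c[1],np.radians(a+(90 if 'bin' in cls else 0))]
        out.append((*fit(cls,ms,p0),len(ms),round(r['conf'],2)))
        print(cls,*out[-1])
    return out
def plan(pos,Rt,off=(0,0,0)):
    o=env.get_obs();R0=Ro.from_euler('xyz',o['tool_rot'],degrees=True)
    d=R0.inv().apply(np.array(pos)-o['eef_pos']);rv=(R0.inv()*Rt).as_rotvec(degrees=True)
    print('t',round(o['time'],2),'d',np.round(d/500,4).tolist(),'r',np.round(rv/45,4).tolist(),'rows>=',max(np.linalg.norm(d)/62.5,np.linalg.norm(rv)/10.7).round(1),'| eef',np.round(o['eef_pos'],1),np.round(o['tool_rot'],1),'q',np.round(o['q']),'gap',round(o['finger_gap'],1),'gf',np.round(o['grip_force'],1))
def down(yaw): return Ro.from_euler('xyz',[180,0,yaw],degrees=True)
def tilt(yaw,t): return down(yaw)*Ro.from_euler('y',t,degrees=True)
E
python3 - <<'E'
from h import *
for c in ['bottle','charger','fan','tray','charger_bin','fan_bin']: find(c)
print(env.get_obs()['time'])
E
```

```text
bottle [439.8 193.8  84.5] 0.118 2 0.63
bottle [639.6 190.1  80.7] 0.21 2 0.61
bottle [551.7  61.8 -84.5] 0.183 2 0.58
charger [545.4 363.5  68.4] 0.219 2 0.86
charger [438.5  71.8  73.4] 0.165 2 0.62
charger [647.9  59.6  72.7] 0.252 2 0.55
fan [442.4 336.8  69.6] 0.144 2 0.91
fan [535.8 219.4 -83.4] 0.184 2 0.87
tray [580.8 -87.8   4.6] 0.047 2 0.84
charger_bin [ 354.2 -324.9  177.6] 0.044 2 0.55
fan_bin [ 507.9 -349.1  179. ] 0.046 2 0.76
1.95
```

```bash
cat >> h.py <<'E'
def seq(*wps):
    """calls chained from the measured pose; each wp=(pos,Rot); prints shift/turn of each in units of its own call start"""
    o=env.get_obs();p=np.array(o['eef_pos']);R=Ro.from_euler('xyz',o['tool_rot'],degrees=True)
    print('t',round(o['time'],2),'eef',p.round(1),np.round(o['tool_rot'],1),'q',np.round(o['q']),'gap',round(o['finger_gap'],1),'gf',np.round(o['grip_force'],1),'F',np.round(o['contact_force'],1))
    for pos,Rt in wps:
        d=R.inv().apply(np.array(pos)-p);rv=(R.inv()*Rt).as_rotvec(degrees=True)
        k=int(np.ceil(max(abs(d).max()/500,abs(rv).max()/45)-1e-3))
        for i in range(k):
            dd=(R.inv()).apply((np.array(pos)-p)/(k-i));r=(R.inv()*Rt).as_rotvec(degrees=True)/(k-i)
            print(' ',np.round(dd/500,3).tolist(),np.round(r/45,3).tolist(),'rows',np.round(max(np.linalg.norm(dd)/62.5,np.linalg.norm(r)/10.7),1))
            p=p+R.apply(dd);R=R*Ro.from_rotvec(r,degrees=True)
E
python3 - <<'E'
from h import *
y=-111.6
seq(([545.4,363.5,110],down(y)),([545.4,363.5,4],down(y)))
E
```

```text
t 1.95 eef [174.3 574.1 231.3] [180.   -0.  -16.9] q [ 92.   2.   5.  -0. -93. -19.] gap 85.4 gf 0.0 F [-0.  -0.   0.6]
  [0.278, 0.062, 0.081] [0.0, -0.0, 0.702] rows 3.0
  [0.269, -0.092, 0.081] [0.0, -0.0, 0.702] rows 3.0
  [0.181, -0.219, 0.081] [0.0, -0.0, 0.702] rows 3.0
  [-0.0, -0.0, 0.212] [-0.0, -0.0, 0.0] rows 1.7
```

play_rows(
  steps=[
    [[0.278, 0.062, 0.081], [0, 0, 0.702], 0],
    [[0.278, 0.062, 0.081], [0, 0, 0.702], 0],
    [[0.278, 0.062, 0.081], [0, 0, 0.702], 0],
    [[0.278, 0.062, 0.081], [0, 0, 0.702], 0],
  ],
  squeeze=70,
)

```text
time: 2.45
eef_pos: [299.5, 503.0, 190.3]
tool_rot: [180.0, -0.0, -48.6]
contact_force: [-1.1, -0.4, -0.2]
finger_gap: 85.6
grip_force: 0.0
```

play_rows(
  steps=[
    [[0.269, -0.092, 0.081], [0, 0, 0.702], 0],
    [[0.269, -0.092, 0.081], [0, 0, 0.702], 0],
    [[0.269, -0.092, 0.081], [0, 0, 0.702], 0],
    [[0.269, -0.092, 0.081], [0, 0, 0.702], 0],
  ],
)

```text
time: 2.95
eef_pos: [422.3, 433.5, 149.8]
tool_rot: [180.0, -0.0, -80.0]
contact_force: [-0.7, 0.4, 1.1]
finger_gap: 85.7
grip_force: 0.0
```

play_rows(
  steps=[
    [[0.181, -0.219, 0.081], [0, 0, 0.702], 0],
    [[0.181, -0.219, 0.081], [0, 0, 0.702], 0],
    [[0.181, -0.219, 0.081], [0, 0, 0.702], 0],
    [[0.181, -0.219, 0.081], [0, 0, 0.702], 0],
    [[0.181, -0.219, 0.081], [0, 0, 0.702], 0],
  ],
)

```text
time: 3.58
eef_pos: [544.6, 365.1, 110.6]
tool_rot: [-180.0, 0.1, -111.3]
contact_force: [-0.8, 0.3, -0.2]
finger_gap: 85.1
grip_force: 0.0
```

```bash
python3 - <<'E'
from h import *
y=-111.6
seq(([545.4,363.5,40],down(y)),([545.4,363.5,4],down(y)))
save(env.snapshot('side')[100:280,180:380],'pics/s1.png',4)
E
```

```text
t 3.58 eef [544.6 365.1 110.6] [-1.800e+02  1.000e-01 -1.113e+02] q [ 51.  12.   2.   0. -81. -73.] gap 85.1 gf 0.0 F [-0.8  0.3 -0.2]
  [0.002, -0.003, 0.141] [-0.001, 0.001, 0.006] rows 1.1
  [-0.0, -0.0, 0.072] [0.0, -0.0, 0.0] rows 0.6
```

View pics/s1.png

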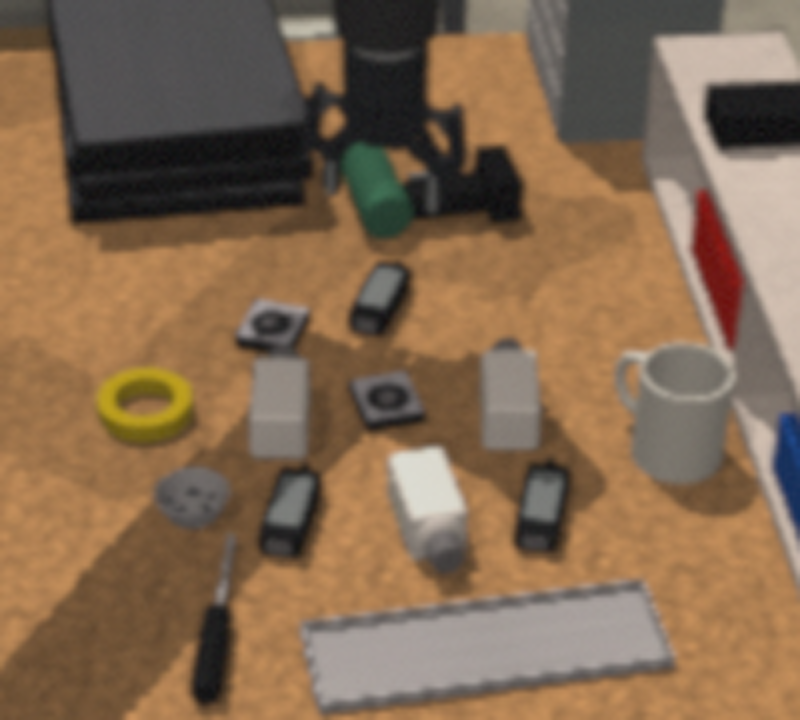

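The side view shows the gripper above the charger at crop (380,297), with its fingers at (330,180) and (440,180); the driver behind shows between them. I go down and grip.

play_rows(
  steps=[
    [[0.002, -0.003, 0.141], [0, 0, 0], 0],
    [[0.002, -0.003, 0.18], [0, 0, 0], 0],
    [[0.002, -0.003, 0.213], [0, 0, 0], 0],
    [[0.002, -0.003, 0.213], [0, 0, 0], 0.3],
    [[0.002, -0.003, 0.213], [0, 0, 0], 1],
    [[0.002, -0.003, 0.213], [0, 0, 0], 1],
    [[0.002, -0.003, 0.213], [0, 0, 0], 1],
    [[0.002, -0.003, 0.213], [0, 0, 0], 1],
    [[0.002, -0.003, 0.213], [0, 0, 0], 1],
  ],
)

```text
time: 4.75
eef_pos: [547.3, 363.1, 5.6]
tool_rot: [-179.9, 0.2, -111.6]
contact_force: [-1.9, 0.6, 5.7]
finger_gap: 36.5
grip_force: 72.6
```

```bash
python3 - <<'E'
from h import *
y=-111.6
B=np.array([354.2,-324.9]);b=Ro.from_euler('z',-2.4,degrees=True)
T=lambda x,y:(B+b.apply([x,y,0])[:2]).tolist()
t=T(-8,75)
print(t)
seq(([545,363,160],down(y)),(t+[160],down(-182.4)),(t+[38],down(-182.4)))
E
```

```text
[349.3476913888991, -249.630782512752]
t 4.75 eef [547.3 363.1   5.6] [-179.9    0.2 -111.6] q [ 51.  15.  -4.   0. -70. -73.] gap 36.5 gf 72.6 F [-1.9  0.6  5.7]
  [0.001, 0.004, -0.309] [-0.002, 0.004, -0.001] rows 2.5
  [0.642, -0.044, 0.0] [-0.0, -0.0, 0.787] rows 5.1
  [0.498, -0.407, 0.0] [-0.0, -0.0, 0.787] rows 5.1
  [0.0, 0.0, 0.244] [-0.0, 0.0, -0.0] rows 2.0
```

play_rows(
  steps=[
    [[0, 0.004, -0.1], [0, 0, 0], 1],
    [[0, 0.004, -0.2], [0, 0, 0], 1],
    [[0, 0.004, -0.309], [0, 0, 0], 1],
    [[0, 0.004, -0.309], [0, 0, 0], 1],
  ],
)

```text
time: 5.25
eef_pos: [546.6, 364.1, 164.5]
tool_rot: [-179.7, 0.5, -111.7]
contact_force: [-0.4, -0.5, -2.1]
finger_gap: 36.4
grip_force: 71.7
```

play_rows(
  steps=[
    [[0.642, -0.044, 0], [0, 0, 0.787], 1],
    [[0.642, -0.044, 0], [0, 0, 0.787], 1],
    [[0.642, -0.044, 0], [0, 0, 0.787], 1],
    [[0.642, -0.044, 0], [0, 0, 0.787], 1],
    [[0.642, -0.044, 0], [0, 0, 0.787], 1],
    [[0.642, -0.044, 0], [0, 0, 0.787], 1],
  ],
)

```text
time: 6.0
eef_pos: [445.4, 53.8, 157.6]
tool_rot: [180.0, 0.0, -147.2]
contact_force: [0.7, 0.3, -2.3]
finger_gap: 36.8
grip_force: 71.6
```

play_rows(
  steps=[
    [[0.498, -0.407, 0], [0, 0, 0.787], 1],
    [[0.498, -0.407, 0], [0, 0, 0.787], 1],
    [[0.498, -0.407, 0], [0, 0, 0.787], 1],
    [[0.498, -0.407, 0], [0, 0, 0.787], 1],
    [[0.498, -0.407, 0], [0, 0, 0.787], 1],
    [[0.498, -0.407, 0], [0, 0, 0.787], 1],
    [[0.498, -0.407, 0], [0, 0, 0.787], 1],
  ],
)

```text
time: 6.88
eef_pos: [347.9, -249.9, 157.1]
tool_rot: [180.0, -0.1, 177.4]
contact_force: [-0.3, 0.8, -1.4]
finger_gap: 36.9
grip_force: 71.6
```

```bash
cat >> h.py <<'E'
def binT(B,yaw,x,y): return (np.array(B)+Ro.from_euler('z',yaw,degrees=True).apply([x,y,0])[:2]).tolist()
CB=lambda x,y:binT([354.2,-324.9],-2.4,x,y)
FB=lambda x,y:binT([507.9,-349.1],-1,x,y)
TR=lambda x,y:binT([580.8,-87.8],4.6,x,y)
E
python3 - <<'E'
from h import *
t=CB(-8,58)
seq((t+[80],down(-182.4)),(t+[18],down(-182.4)))
save(env.snapshot('side')[240:390,160:360],'pics/s2.png',4)
E
```

```text
t 6.88 eef [ 347.9 -249.9  157.1] [ 1.800e+02 -1.000e-01  1.774e+02] q [ -8. -25. -26.  -0. -89. -84.] gap 36.9 gf 71.6 F [-0.3  0.8 -1.4]
  [-0.003, -0.033, 0.154] [0.001, -0.001, -0.004] rows 1.3
  [0.0, -0.0, 0.124] [-0.0, 0.0, 0.0] rows 1.0
```

View pics/s2.png

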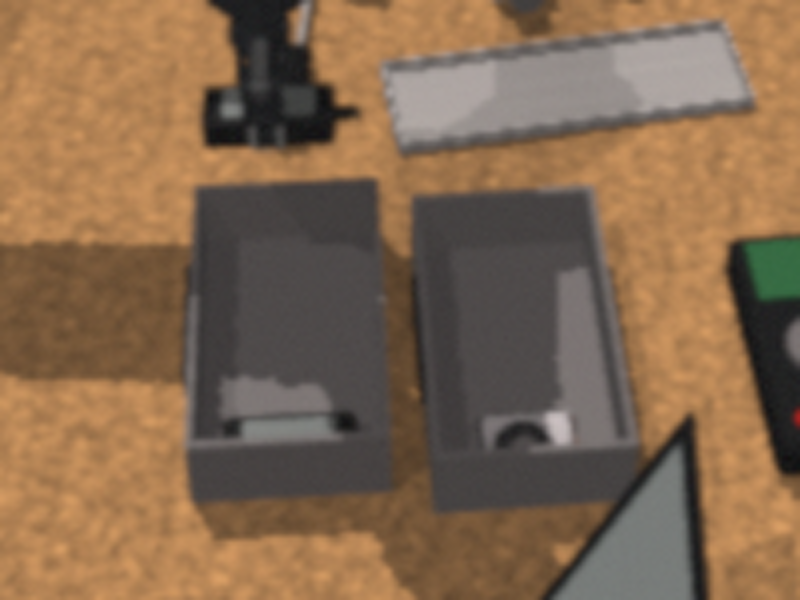

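The brick hangs above the left (charger) bin at crop (265,115), with its stub toward +x. I lower it and let go.

play_rows(
  steps=[
    [[-0.003, -0.033, 0.1], [0, 0, 0], 1],
    [[-0.003, -0.033, 0.2], [0, 0, 0], 1],
    [[-0.003, -0.033, 0.277], [0, 0, 0], 1],
    [[-0.003, -0.033, 0.277], [0, 0, 0], 1],
    [[-0.003, -0.033, 0.277], [0, 0, 0], 0.4],
    [[-0.003, -0.033, 0.277], [0, 0, 0], 0.4],
    [[-0.003, -0.033, 0.277], [0, 0, 0], 0.4],
    [[-0.003, -0.033, 0.277], [0, 0, 0], 0.4],
  ],
)

```text
time: 7.92
eef_pos: [349.1, -266.4, 19.8]
tool_rot: [-180.0, 0.0, 177.5]
contact_force: [-0.3, -0.1, 0.6]
finger_gap: 51.2
grip_force: 0.0
```

play_rows(
  steps=[
    [[0, 0, -0.1], [0, 0, 0], 0.4],
    [[0, 0, -0.2], [0, 0, 0], 0],
    [[0, 0, -0.277], [0, 0, 0], 0],
    [[0, 0, -0.277], [0, 0, 0], 0],
  ],
)

```text
time: 8.43
eef_pos: [350.3, -267.1, 161.6]
tool_rot: [-179.9, 0.4, 177.5]
contact_force: [-0.2, 0.7, -1.2]
finger_gap: 85.4
grip_force: 0.0
```

```bash
python3 - <<'E'
from h import *
f=find('charger')
p=min(f,key=lambda a:abs(a[0][0]-438.5)+abs(a[0][1]-72))[0]
y=(p[2]%180)-180;print(p,y)
seq((p[:2].tolist()+[110],down(y)),(p[:2].tolist()+[4],down(y)))
E
```

```text
charger [442.4  71.   73.5] 0.088 1 0.79
charger [648.9  58.9  74. ] 0.243 2 0.68
charger [ 348.  -265.5    8. ] 1.131 2 0.59
[442.4  71.   73.5] -106.5
t 8.62 eef [ 348.4 -266.1  156.6] [ 1.800e+02 -1.000e-01  1.775e+02] q [-11. -23. -25.  -0. -88. -82.] gap 85.6 gf 0.0 F [0.4 0.2 0.3]
  [-0.079, 0.341, 0.047] [0.001, -0.001, -0.844] rows 3.6
  [-0.272, 0.22, 0.047] [0.001, -0.001, -0.844] rows 3.6
  [0.0, -0.0, 0.212] [0.0, -0.0, 0.0] rows 1.7
```

```bash
python3 - <<'E'
from h import *
y=-106.5
p=[438.5,64]
seq((p+[100],down(y)),(p+[4],down(y)))
E
```

```text
t 8.62 eef [ 348.4 -266.1  156.6] [ 1.800e+02 -1.000e-01  1.775e+02] q [-11. -23. -25.  -0. -88. -82.] gap 85.6 gf 0.0 F [0.4 0.2 0.3]
  [-0.076, 0.334, 0.057] [0.001, -0.001, -0.844] rows 3.6
  [-0.265, 0.216, 0.057] [0.001, -0.001, -0.844] rows 3.6
  [0.0, -0.0, 0.192] [0.0, -0.0, 0.0] rows 1.5
```

play_rows(
  steps=[
    [[-0.076, 0.334, 0.057], [0, 0, -0.844], 0.37],
    [[-0.076, 0.334, 0.057], [0, 0, -0.844], 0.37],
    [[-0.076, 0.334, 0.057], [0, 0, -0.844], 0.37],
    [[-0.076, 0.334, 0.057], [0, 0, -0.844], 0.37],
    [[-0.076, 0.334, 0.057], [0, 0, -0.844], 0.37],
  ],
)

```text
time: 9.25
eef_pos: [393.7, -100.7, 128.3]
tool_rot: [180.0, -0.1, -144.5]
contact_force: [0.4, 0.2, 0.1]
finger_gap: 54.0
grip_force: 0.0
```

play_rows(
  steps=[
    [[-0.265, 0.216, 0.057], [0, 0, -0.844], 0.37],
    [[-0.265, 0.216, 0.057], [0, 0, -0.844], 0.37],
    [[-0.265, 0.216, 0.057], [0, 0, -0.844], 0.37],
    [[-0.265, 0.216, 0.057], [0, 0, -0.844], 0.37],
    [[-0.265, 0.216, 0.057], [0, 0, -0.844], 0.37],
    [[-0.265, 0.216, 0.057], [0, 0, -0.844], 0.37],
  ],
)

```text
time: 10.0
eef_pos: [439.3, 62.9, 100.7]
tool_rot: [180.0, -0.0, -106.8]
contact_force: [-0.1, -0.7, 0.4]
finger_gap: 53.6
grip_force: 0.0
```

```bash
python3 - <<'E'
from h import *
y=-106.5
p=[438.5,64]
seq((p+[4],down(y)))
save(env.snapshot('side')[140:290,180:380],'pics/s3.png',4)
E
```

```text
t 10.0 eef [439.3  62.9 100.7] [ 180.    -0.  -106.8] q [ 34. -22. -30.   0. -82. -51.] gap 53.6 gf 0.0 F [-0.1 -0.7  0.4]
  [-0.002, 0.002, 0.193] [0.0, -0.0, -0.006] rows 1.5
```

View pics/s3.png

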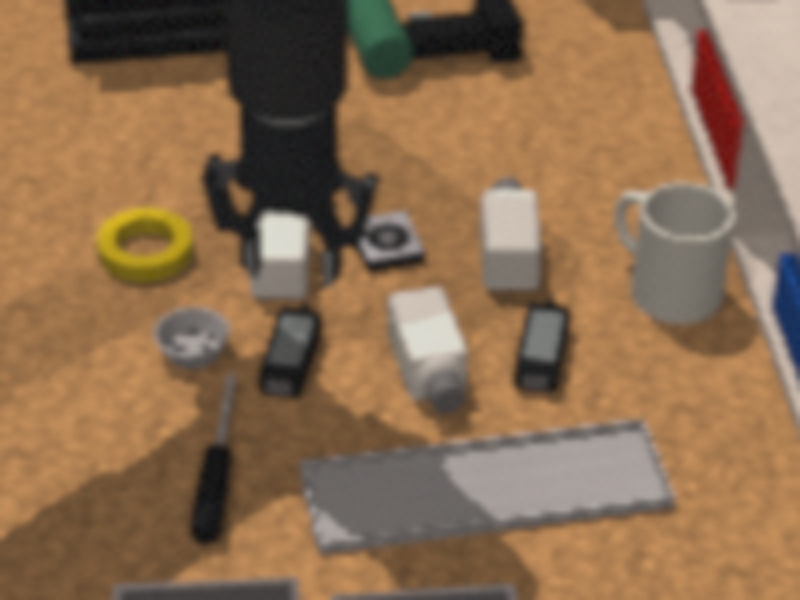

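The open fingers, at crop (250,275) and (330,275), hang above the charger at (291,350) and clear of the dish at (193,338). I go down and grip.

play_rows(
  steps=[
    [[-0.002, 0.002, 0.1], [0, 0, 0], 0.37],
    [[-0.002, 0.002, 0.16], [0, 0, 0], 0.37],
    [[-0.002, 0.002, 0.193], [0, 0, 0], 0.37],
    [[-0.002, 0.002, 0.193], [0, 0, 0], 0.37],
    [[-0.002, 0.002, 0.193], [0, 0, 0], 1],
    [[-0.002, 0.002, 0.193], [0, 0, 0], 1],
    [[-0.002, 0.002, 0.193], [0, 0, 0], 1],
    [[-0.002, 0.002, 0.193], [0, 0, 0], 1],
  ],
)

```text
time: 11.05
eef_pos: [439.8, 65.4, 6.2]
tool_rot: [-179.9, 0.1, -106.5]
contact_force: [-0.4, -0.6, 6.5]
finger_gap: 36.3
grip_force: 72.7
```

play_rows(
  steps=[
    [[0, 0, -0.1], [0, 0, 0], 1],
    [[0, 0, -0.2], [0, 0, 0], 1],
    [[0, 0, -0.3], [0, 0, 0], 1],
    [[0, 0, -0.3], [0, 0, 0], 1],
  ],
)

```text
time: 11.55
eef_pos: [440.5, 65.7, 159.1]
tool_rot: [-179.6, 0.3, -106.5]
contact_force: [0.3, 0.0, -1.3]
finger_gap: 36.6
grip_force: 72.0
```

```bash
python3 - <<'E'
from h import *
t=CB(-14,-30)
seq((t+[155],down(-182.4)),(t+[18],down(-182.4)))
E
```

```text
t 11.55 eef [440.5  65.7 159.1] [-179.6    0.3 -106.5] q [ 35. -23. -25.   0. -88. -51.] gap 36.6 gf 72.0 F [ 0.3  0.  -1.3]
  [0.432, -0.022, 0.002] [-0.001, 0.006, 0.843] rows 3.5
  [0.327, -0.283, 0.003] [-0.001, 0.006, 0.843] rows 3.5
  [0.0, -0.0, 0.274] [-0.0, 0.0, -0.0] rows 2.2
```

play_rows(
  steps=[
    [[0.432, -0.022, 0], [0, 0, 0.843], 1],
    [[0.432, -0.022, 0], [0, 0, 0.843], 1],
    [[0.432, -0.022, 0], [0, 0, 0.843], 1],
    [[0.432, -0.022, 0], [0, 0, 0.843], 1],
    [[0.432, -0.022, 0], [0, 0, 0.843], 1],
  ],
)

```text
time: 12.18
eef_pos: [386.7, -146.7, 153.4]
tool_rot: [179.9, -0.1, -144.7]
contact_force: [0.4, 0.8, -2.6]
finger_gap: 36.5
grip_force: 71.9
```

play_rows(
  steps=[
    [[0.327, -0.283, 0], [0, 0.005, 0.843], 1],
    [[0.327, -0.283, 0], [0, 0.005, 0.843], 1],
    [[0.327, -0.283, 0], [0, 0.005, 0.843], 1],
    [[0.327, -0.283, 0], [0, 0.005, 0.843], 1],
    [[0.327, -0.283, 0], [0, 0.005, 0.843], 1],
    [[0.327, -0.283, 0], [0, 0.005, 0.843], 1],
  ],
)

```text
time: 12.92
eef_pos: [337.2, -354.6, 153.6]
tool_rot: [-180.0, -0.2, 177.7]
contact_force: [0.5, 0.3, -2.2]
finger_gap: 36.4
grip_force: 71.8
```

play_rows(
  steps=[
    [[0, 0.004, 0.1], [0, 0, 0], 1],
    [[0, 0.004, 0.2], [0, 0, 0], 1],
    [[0, 0.004, 0.25], [0, 0, 0], 1],
    [[0, 0.004, 0.25], [0, 0, 0], 1],
    [[0, 0.004, 0.25], [0, 0, 0], 0.42],
    [[0, 0.004, 0.25], [0, 0, 0], 0.42],
    [[0, 0.004, 0.25], [0, 0, 0], 0.42],
    [[0, 0.004, 0.25], [0, 0, 0], 0.42],
  ],
)

```text
time: 13.92
eef_pos: [336.8, -353.7, 29.9]
tool_rot: [-179.9, -0.2, 177.6]
contact_force: [0.6, 0.4, 0.8]
finger_gap: 49.5
grip_force: 0.0
```

play_rows(
  steps=[
    [[0, 0, -0.1], [0, 0, 0], 0.4],
    [[0, 0, -0.2], [0, 0, 0], 0],
    [[0, 0, -0.277], [0, 0, 0], 0],
    [[0, 0, -0.277], [0, 0, 0], 0],
  ],
)

```text
time: 14.42
eef_pos: [338.3, -354.5, 171.9]
tool_rot: [-179.7, 0.1, 177.6]
contact_force: [0.9, -0.8, -0.5]
finger_gap: 85.7
grip_force: 0.0
```

```bash
python3 - <<'E'
from h import *
f=find('charger')
p=min(f,key=lambda a:abs(a[0][0]-648)+abs(a[0][1]-59))[0]
y=(p[2]%180)-180;print(p,y)
seq((p[:2].tolist()+[110],down(y)),(p[:2].tolist()+[4],down(y)))
save(env.snapshot('side')[260:380,190:350],'pics/s4.png',3)
E
```

```text
charger [648.   56.1  76.6] 0.322 2 0.54
charger [ 344.7 -359.1    2.9] 2.523 1 0.53
charger [363.2  93.6 133.8] 0.556 1 0.5
[648.   56.1  76.6] -103.4
t 14.62 eef [ 336.5 -353.1  166.5] [-180.    -0.3  177.6] q [-23. -15. -18.   0. -87. -70.] gap 85.1 gf 0.0 F [-0.5 -0.2  0.3]
  [-0.294, 0.422, 0.055] [0.002, -0.003, -0.878] rows 4.1
  [-0.495, 0.138, 0.055] [0.002, -0.003, -0.878] rows 4.1
  [0.0, 0.0, 0.212] [-0.0, 0.0, -0.0] rows 1.7
```

View pics/s4.png

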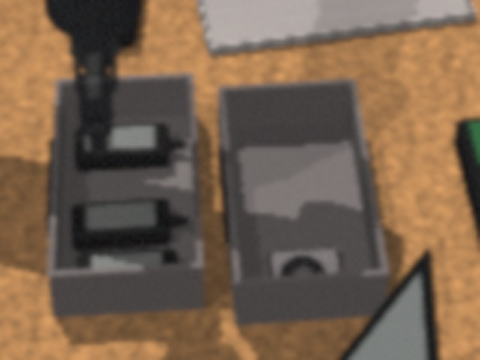

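The left bin now holds two bricks plus its own; the first lies at crop (125,150), the second at (120,220). I go to the third charger.

play_rows(
  steps=[
    [[-0.294, 0.422, 0.055], [0, 0, -0.87], 0.1],
    [[-0.294, 0.422, 0.055], [0, 0, -0.87], 0.1],
    [[-0.294, 0.422, 0.055], [0, 0, -0.87], 0.1],
    [[-0.294, 0.422, 0.055], [0, 0, -0.87], 0.1],
    [[-0.294, 0.422, 0.055], [0, 0, -0.87], 0.1],
    [[-0.294, 0.422, 0.055], [0, 0, -0.87], 0.1],
  ],
)

```text
time: 15.42
eef_pos: [492.3, -148.5, 138.6]
tool_rot: [179.9, -0.3, -143.2]
contact_force: [0.2, -0.8, -0.1]
finger_gap: 77.0
grip_force: 0.0
```

play_rows(
  steps=[
    [[-0.495, 0.138, 0.055], [0, 0, -0.87], 0.1],
    [[-0.495, 0.138, 0.055], [0, 0, -0.87], 0.1],
    [[-0.495, 0.138, 0.055], [0, 0, -0.87], 0.1],
    [[-0.495, 0.138, 0.055], [0, 0, -0.87], 0.1],
    [[-0.495, 0.138, 0.055], [0, 0, -0.87], 0.1],
    [[-0.495, 0.138, 0.055], [0, 0, -0.87], 0.1],
    [[-0.495, 0.138, 0.055], [0, 0, -0.87], 0.1],
  ],
)

```text
time: 16.3
eef_pos: [649.3, 52.7, 112.1]
tool_rot: [179.9, -0.1, -104.2]
contact_force: [0.4, 0.8, 0.2]
finger_gap: 76.9
grip_force: 0.0
```

```bash
python3 - <<'E'
from h import *
f=find('charger',cams=('top',));find('charger')
seq(([648,57,4],down(-105)))
E
```

```text
charger [ 353.7 -268.6   -4.1] 0.131 1 0.83
charger [ 348.2 -360.2    1.3] 0.051 1 0.81
charger [649.3  57.5  73.4] 0.667 1 0.66
charger [ 349.1 -355.6   -1.1] 0.293 2 0.85
charger [647.4  58.5  72.2] 0.749 2 0.79
charger [ 351.7 -266.2   -2.1] 0.326 2 0.59
t 16.6 eef [649.4  54.  111.7] [ 1.798e+02 -1.000e-01 -1.041e+02] q [ 22.  11.   2.  -0. -81. -36.] gap 77.0 gf 0.0 F [ 0.3 -0.6 -0. ]
  [-0.005, 0.004, 0.215] [0.003, -0.002, 0.019] rows 1.7
```

play_rows(
  steps=[
    [[-0.005, 0.004, 0.12], [0, 0, 0.019], 0.1],
    [[-0.005, 0.004, 0.18], [0, 0, 0.019], 0.1],
    [[-0.005, 0.004, 0.215], [0, 0, 0.019], 0.1],
    [[-0.005, 0.004, 0.215], [0, 0, 0.019], 0.1],
    [[-0.005, 0.004, 0.215], [0, 0, 0.019], 1],
    [[-0.005, 0.004, 0.215], [0, 0, 0.019], 1],
    [[-0.005, 0.004, 0.215], [0, 0, 0.019], 1],
    [[-0.005, 0.004, 0.215], [0, 0, 0.019], 1],
    [[-0.005, 0.004, 0.215], [0, 0, 0.019], 1],
  ],
)

```text
time: 17.73
eef_pos: [648.9, 57.7, 5.7]
tool_rot: [180.0, -0.1, -104.9]
contact_force: [-0.7, 0.3, 5.5]
finger_gap: 36.4
grip_force: 74.0
```

play_rows(
  steps=[
    [[0, 0, -0.1], [0, 0, 0], 1],
    [[0, 0, -0.2], [0, 0, 0], 1],
    [[0, 0, -0.3], [0, 0, 0], 1],
    [[0, 0, -0.3], [0, 0, 0], 1],
  ],
)

```text
time: 18.23
eef_pos: [650.5, 57.8, 159.4]
tool_rot: [-179.7, 0.1, -105.0]
contact_force: [1.3, 0.4, -3.5]
finger_gap: 36.7
grip_force: 73.2
```

```bash
python3 - <<'E'
from h import *
t=CB(-8,14)
seq((t+[155],down(-182.4)),(t+[40],down(-182.4)))
E
```

```text
t 18.23 eef [650.5  57.8 159.4] [-1.797e+02  1.000e-01 -1.050e+02] q [ 23.  10.   6.   0. -85. -38.] gap 36.7 gf 73.2 F [ 1.3  0.4 -3.5]
  [0.434, 0.198, 0.003] [-0.002, 0.003, 0.861] rows 3.8
  [0.463, -0.117, 0.004] [-0.002, 0.003, 0.861] rows 3.8
  [0.0, -0.0, 0.23] [0.0, -0.0, -0.0] rows 1.8
```

play_rows(
  steps=[
    [[0.434, 0.198, 0], [0, 0, 0.861], 1],
    [[0.434, 0.198, 0], [0, 0, 0.861], 1],
    [[0.434, 0.198, 0], [0, 0, 0.861], 1],
    [[0.434, 0.198, 0], [0, 0, 0.861], 1],
    [[0.434, 0.198, 0], [0, 0, 0.861], 1],
  ],
)

```text
time: 18.85
eef_pos: [494.6, -128.5, 153.8]
tool_rot: [179.9, -0.2, -143.9]
contact_force: [0.9, 0.6, -2.3]
finger_gap: 36.8
grip_force: 73.0
```

play_rows(
  steps=[
    [[0.463, -0.117, 0], [0, 0, 0.861], 1],
    [[0.463, -0.117, 0], [0, 0, 0.861], 1],
    [[0.463, -0.117, 0], [0, 0, 0.861], 1],
    [[0.463, -0.117, 0], [0, 0, 0.861], 1],
    [[0.463, -0.117, 0], [0, 0, 0.861], 1],
    [[0.463, -0.117, 0], [0, 0, 0.861], 1],
    [[0.463, -0.117, 0], [0, 0, 0.861], 1],
  ],
)

```text
time: 19.73
eef_pos: [345.5, -309.9, 154.7]
tool_rot: [-180.0, -0.2, 177.7]
contact_force: [-0.1, 0.2, -2.1]
finger_gap: 36.4
grip_force: 73.0
```

```bash
python3 - <<'E'
from h import *
t=CB(-8,14)
seq((t+[40],down(-182.4)))
E
```

```text
t 19.73 eef [ 345.5 -309.9  154.7] [-180.    -0.2  177.7] q [-17. -19. -22.   0. -87. -76.] gap 36.4 gf 73.0 F [-0.1  0.2 -2.1]
  [-0.004, -0.001, 0.229] [-0.001, -0.005, 0.002] rows 1.8
```

play_rows(
  steps=[
    [[-0.004, -0.001, 0.1], [0, 0, 0], 1],
    [[-0.004, -0.001, 0.2], [0, 0, 0], 1],
    [[-0.004, -0.001, 0.238], [0, 0, 0], 1],
    [[-0.004, -0.001, 0.238], [0, 0, 0], 1],
    [[-0.004, -0.001, 0.238], [0, 0, 0], 0.42],
    [[-0.004, -0.001, 0.238], [0, 0, 0], 0.42],
    [[-0.004, -0.001, 0.238], [0, 0, 0], 0.42],
    [[-0.004, -0.001, 0.238], [0, 0, 0], 0.42],
  ],
)

```text
time: 20.72
eef_pos: [346.6, -311.6, 36.8]
tool_rot: [-179.9, -0.2, 177.6]
contact_force: [0.1, 0.7, -0.6]
finger_gap: 49.7
grip_force: 0.0
```

play_rows(
  steps=[
    [[0, 0, -0.1], [0, 0, 0], 0.4],
    [[0, 0, -0.2], [0, 0, 0], 0],
    [[0, 0, -0.277], [0, 0, 0], 0],
    [[0, 0, -0.277], [0, 0, 0], 0],
  ],
)

```text
time: 21.22
eef_pos: [348.1, -312.2, 178.7]
tool_rot: [-179.8, 0.1, 177.5]
contact_force: [-0.2, -0.3, -1.2]
finger_gap: 85.3
grip_force: 0.0
```

```bash
python3 - <<'E'
from h import *
find('charger');find('fan');find('bottle')
y=-110.4;p=[442,335]
seq((p+[110],down(y)))
E
```

```text
charger [ 345.2 -354.1    4.6] 1.418 2 0.54
fan [444.7 336.8  71.6] 0.236 2 0.86
fan [536.5 218.  -83.4] 0.143 2 0.79
bottle [439.5 195.7  83.6] 0.067 2 0.98
bottle [641.1 190.5  82.4] 0.191 2 0.88
bottle [551.6  61.  -84.8] 0.167 2 0.61
t 21.82 eef [ 346.8 -311.3  174.5] [-179.9   -0.2  177.6] q [-17. -19. -20.   0. -89. -76.] gap 85.7 gf 0.0 F [-0.1 -0.8  0.1]
  [-0.068, 0.65, 0.063] [0.001, -0.003, -0.801] rows 5.3
  [-0.437, 0.486, 0.064] [0.001, -0.003, -0.801] rows 5.3
```

play_rows(
  steps=[
    [[-0.068, 0.65, 0.063], [0, 0, -0.795], 0.1],
    [[-0.068, 0.65, 0.063], [0, 0, -0.795], 0.1],
    [[-0.068, 0.65, 0.063], [0, 0, -0.795], 0.1],
    [[-0.068, 0.65, 0.063], [0, 0, -0.795], 0.1],
    [[-0.068, 0.65, 0.063], [0, 0, -0.795], 0.1],
    [[-0.068, 0.65, 0.063], [0, 0, -0.795], 0.1],
    [[-0.068, 0.65, 0.063], [0, 0, -0.795], 0.1],
  ],
)

```text
time: 22.7
eef_pos: [394.5, 12.5, 142.6]
tool_rot: [179.9, -0.2, -146.5]
contact_force: [-0.0, -0.2, -0.3]
finger_gap: 76.7
grip_force: 0.0
```

play_rows(
  steps=[
    [[-0.437, 0.486, 0.063], [0, 0, -0.795], 0.1],
    [[-0.437, 0.486, 0.063], [0, 0, -0.795], 0.1],
    [[-0.437, 0.486, 0.063], [0, 0, -0.795], 0.1],
    [[-0.437, 0.486, 0.063], [0, 0, -0.795], 0.1],
    [[-0.437, 0.486, 0.063], [0, 0, -0.795], 0.1],
    [[-0.437, 0.486, 0.063], [0, 0, -0.795], 0.1],
    [[-0.437, 0.486, 0.063], [0, 0, -0.795], 0.1],
    [[-0.437, 0.486, 0.063], [0, 0, -0.795], 0.1],
  ],
)

```text
time: 23.7
eef_pos: [444.1, 333.4, 111.1]
tool_rot: [179.8, -0.1, -111.0]
contact_force: [0.1, -1.3, 0.6]
finger_gap: 76.8
grip_force: 0.0
```

```bash
python3 - <<'E'
from h import *
find('fan');find('charger')
seq(([443.5,336,0],down(-109.4)))
E
```

```text
fan [536.4 215.7 -80.5] 0.029 1 0.74
fan [441.2 333.3 -17.2] 0.896 2 0.61
charger [ 354.1 -312.    -3.5] 0.525 2 0.98
charger [ 353.4 -266.2   -2.8] 0.474 2 0.92
charger [ 348.8 -355.5   -1.4] 0.378 2 0.78
t 24.1 eef [443.5 334.7 110.9] [ 1.798e+02 -1.000e-01 -1.109e+02] q [ 58.  -3. -13.  -0. -80. -79.] gap 76.9 gf 0.0 F [-0.7 -0.   0.3]
  [-0.003, 0.0, 0.222] [0.004, -0.002, -0.033] rows 1.8
```

play_rows(
  steps=[
    [[-0.002, 0, 0.12], [0, 0, 0], 0.1],
    [[-0.002, 0, 0.18], [0, 0, 0], 0.1],
    [[-0.002, 0, 0.222], [0, 0, 0], 0.1],
    [[-0.002, 0, 0.222], [0, 0, 0], 0.1],
    [[-0.002, 0, 0.222], [0, 0, 0], 0.3],
    [[-0.002, 0, 0.222], [0, 0, 0], 1],
    [[-0.002, 0, 0.222], [0, 0, 0], 1],
    [[-0.002, 0, 0.222], [0, 0, 0], 1],
    [[-0.002, 0, 0.222], [0, 0, 0], 1],
  ],
  squeeze=45,
)

```text
time: 25.22
eef_pos: [444.2, 336.6, 1.5]
tool_rot: [179.9, 0.0, -110.9]
contact_force: [-1.0, -0.2, 6.1]
finger_gap: 52.8
grip_force: 48.3
```

play_rows(
  steps=[
    [[0, 0, -0.06], [0, 0, 0], 1],
    [[0, 0, -0.14], [0, 0, 0], 1],
    [[0, 0, -0.24], [0, 0, 0], 1],
    [[0, 0, -0.34], [0, 0, 0], 1],
    [[0, 0, -0.34], [0, 0, 0], 1],
  ],
)

```text
time: 25.85
eef_pos: [445.6, 337.3, 175.2]
tool_rot: [-180.0, 0.3, -110.9]
contact_force: [-0.2, 0.5, -1.3]
finger_gap: 52.5
grip_force: 47.6
```

```bash
python3 - <<'E'
from h import *
t=FB(0,70)
seq((t+[165],down(-91)),(t+[30],down(-91)))
E
```

```text
t 25.85 eef [445.6 337.3 175.2] [-180.     0.3 -110.9] q [ 58.  -4.  -7.  -0. -86. -79.] gap 52.5 gf 47.6 F [-0.2  0.5 -1.3]
  [0.553, -0.279, 0.007] [-0.001, 0.004, -0.221] rows 5.0
  [0.593, -0.179, 0.008] [-0.001, 0.004, -0.221] rows 5.0
  [-0.0, -0.0, 0.27] [0.0, 0.0, -0.0] rows 2.2
```

play_rows(
  steps=[
    [[0.553, -0.279, 0.007], [0, 0, -0.221], 1],
    [[0.553, -0.279, 0.007], [0, 0, -0.221], 1],
    [[0.553, -0.279, 0.007], [0, 0, -0.221], 1],
    [[0.553, -0.279, 0.007], [0, 0, -0.221], 1],
    [[0.553, -0.279, 0.007], [0, 0, -0.221], 1],
    [[0.553, -0.279, 0.007], [0, 0, -0.221], 1],
  ],
)

```text
time: 26.6
eef_pos: [475.4, 24.4, 165.8]
tool_rot: [179.8, -0.1, -101.3]
contact_force: [-0.1, -0.6, -1.0]
finger_gap: 52.6
grip_force: 47.6
```

play_rows(
  steps=[
    [[0.593, -0.179, 0.007], [0, 0, -0.221], 1],
    [[0.593, -0.179, 0.007], [0, 0, -0.221], 1],
    [[0.593, -0.179, 0.007], [0, 0, -0.221], 1],
    [[0.593, -0.179, 0.007], [0, 0, -0.221], 1],
    [[0.593, -0.179, 0.007], [0, 0, -0.221], 1],
    [[0.593, -0.179, 0.007], [0, 0, -0.221], 1],
    [[0.593, -0.179, 0.007], [0, 0, -0.221], 1],
    [[0.593, -0.179, 0.007], [0, 0, -0.221], 1],
  ],
)

```text
time: 27.6
eef_pos: [507.6, -278.8, 163.2]
tool_rot: [179.8, -0.1, -90.9]
contact_force: [-0.4, 0.6, -0.6]
finger_gap: 52.6
grip_force: 47.6
```

```bash
python3 - <<'E'
from h import *
seq((FB(0,64)+[14],down(-91)))
E
```

```text
t 27.6 eef [ 507.6 -278.8  163.2] [ 1.798e+02 -1.000e-01 -9.090e+01] q [ -9.  -1.  -5.   0. -86.   8.] gap 52.6 gf 47.6 F [-0.4  0.6 -0.6]
  [0.012, -0.004, 0.298] [0.004, -0.001, 0.002] rows 2.4
```

play_rows(
  steps=[
    [[0.012, -0.004, 0.1], [0, 0, 0], 1],
    [[0.012, -0.004, 0.2], [0, 0, 0], 1],
    [[0.012, -0.004, 0.298], [0, 0, 0], 1],
    [[0.012, -0.004, 0.298], [0, 0, 0], 1],
    [[0.012, -0.004, 0.298], [0, 0, 0], 0.25],
    [[0.012, -0.004, 0.298], [0, 0, 0], 0.25],
    [[0.012, -0.004, 0.298], [0, 0, 0], 0.25],
    [[0.012, -0.004, 0.298], [0, 0, 0], 0.25],
  ],
)

```text
time: 28.6
eef_pos: [508.9, -286.6, 14.9]
tool_rot: [179.9, -0.1, -91.0]
contact_force: [-0.4, 0.4, -0.9]
finger_gap: 64.0
grip_force: 0.0
```

play_rows(
  steps=[
    [[0, 0, -0.1], [0, 0, 0], 0.25],
    [[0, 0, -0.2], [0, 0, 0], 0.1],
    [[0, 0, -0.3], [0, 0, 0], 0.1],
    [[0, 0, -0.3], [0, 0, 0], 0.1],
  ],
)

```text
time: 29.1
eef_pos: [511.1, -287.4, 170.0]
tool_rot: [-179.7, -0.3, -91.0]
contact_force: [0.2, -0.8, -0.7]
finger_gap: 76.9
grip_force: 0.0
```

```bash
python3 - <<'E'
from h import *
find('fan')
seq(([536,217,110],down(-82)),([536,217,0],down(-82)))
E
```

```text
fan [530.9 224.2 -92.9] 3.556 2 0.75
fan [ 511.8 -286.4   90.5] 0.264 2 0.53
t 29.3 eef [ 508.6 -286.   162.7] [179.7  -0.  -91. ] q [-10.   0.  -4.   0. -86.   9.] gap 76.9 gf 0.0 F [-0.6 -0.1 -0.1]
  [-0.503, -0.019, 0.052] [0.004, 0.0, -0.1] rows 4.1
  [-0.5, -0.058, 0.052] [0.004, 0.0, -0.1] rows 4.1
  [0.0, -0.0, 0.22] [-0.0, -0.0, -0.0] rows 1.8
```

play_rows(
  steps=[
    [[-0.503, -0.019, 0.052], [0, 0, -0.1], 0.1],
    [[-0.503, -0.019, 0.052], [0, 0, -0.1], 0.1],
    [[-0.503, -0.019, 0.052], [0, 0, -0.1], 0.1],
    [[-0.503, -0.019, 0.052], [0, 0, -0.1], 0.1],
    [[-0.503, -0.019, 0.052], [0, 0, -0.1], 0.1],
    [[-0.503, -0.019, 0.052], [0, 0, -0.1], 0.1],
  ],
)

```text
time: 30.05
eef_pos: [522.6, -34.9, 136.9]
tool_rot: [179.7, -0.1, -86.4]
contact_force: [0.0, 0.0, -0.2]
finger_gap: 77.0
grip_force: 0.0
```

```bash
python3 - <<'E'
from h import *
find('fan')
seq(([536,217,110],down(-82)))
E
```

```text
fan [ 511.7 -286.7   90.2] 0.245 2 0.59
t 30.25 eef [522.9 -36.2 137.6] [ 1.798e+02 -1.000e-01 -8.660e+01] q [ 18.  -9. -15.   0. -83. -15.] gap 76.9 gf 0.0 F [ 0.6 -0.4 -0.3]
  [-0.504, -0.056, 0.054] [0.005, -0.001, -0.103] rows 4.1
```

```bash
python3 - <<'E'
from h import *
a=env.snapshot('top')[170:310,180:380];b=env.snapshot('side')[140:280,180:380]
save(np.hstack([a,b]),'pics/c5.png',2)
for n in('top','side'):
  for r in env.look_for(n,'fan1'): print(n,r['conf'],(np.array(r['extent'])*[W,H,W,H]).round())
E
```

```text
top 0.73 [409. 225.  20.  20.]
side 0.63 [288. 312.  22.  19.]
```

View pics/c5.png

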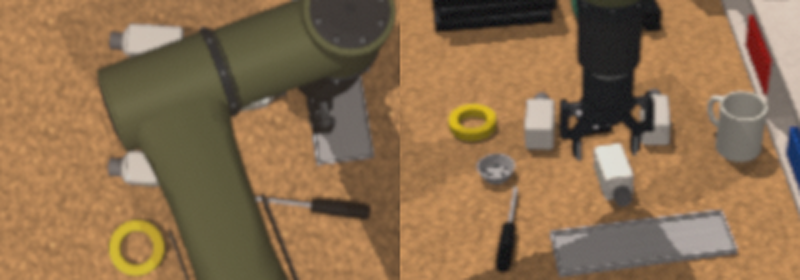

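The arm hides the second fan in both views (only bottles show at left and right). I move above where it was and look there.

play_rows(
  steps=[
    [[-0.5, -0.054, 0], [0, 0, -0.1], 0.1],
    [[-0.5, -0.054, 0], [0, 0, -0.1], 0.1],
    [[-0.5, -0.054, 0], [0, 0, -0.1], 0.1],
    [[-0.5, -0.054, 0], [0, 0, -0.1], 0.1],
    [[-0.5, -0.054, 0], [0, 0, -0.1], 0.1],
    [[-0.5, -0.054, 0], [0, 0, -0.1], 0.1],
  ],
)

```text
time: 31.2
eef_pos: [534.7, 216.0, 137.3]
tool_rot: [179.8, -0.1, -82.0]
contact_force: [-0.7, -0.7, 0.1]
finger_gap: 77.1
grip_force: 0.0
```

```bash
python3 - <<'E'
from h import *
find('fan')
env.snapshot('side')
for r in env.regions_of('side','fan1'): print(r['conf'],rect('side',r['region'],10))
seq(([536,217,0],down(-82)))
E
```

```text
fan [ 512.2 -284.7   89.8] 0.183 2 0.7
fan [534.1 216.3 -81.8] 1.389 2 0.44
0.71 (array([535. , 217.9]), array([76.9, 58.3]), -80.4, array([535. , 217.2], dtype=float32))
0.59 (array([ 509.9, -282. ]), array([70.5, 53. ]), -88.7, array([ 509.4, -283.1], dtype=float32))
t 31.5 eef [534.9 215.2 137.7] [179.8  -0.  -82.1] q [ 42.  -1.  -8.  -0. -83. -34.] gap 77.1 gf 0.0 F [ 0.3  1.2 -0.2]
  [-0.003, -0.004, 0.275] [0.004, -0.001, -0.002] rows 2.2
```

play_rows(
  steps=[
    [[-0.003, -0.001, 0.12], [0, 0, 0], 0.1],
    [[-0.003, -0.001, 0.22], [0, 0, 0], 0.1],
    [[-0.003, -0.001, 0.276], [0, 0, 0], 0.1],
    [[-0.003, -0.001, 0.276], [0, 0, 0], 0.1],
    [[-0.003, -0.001, 0.276], [0, 0, 0], 0.3],
    [[-0.003, -0.001, 0.276], [0, 0, 0], 1],
    [[-0.003, -0.001, 0.276], [0, 0, 0], 1],
    [[-0.003, -0.001, 0.276], [0, 0, 0], 1],
    [[-0.003, -0.001, 0.276], [0, 0, 0], 1],
  ],
  squeeze=45,
)

```text
time: 32.62
eef_pos: [535.9, 218.3, 2.1]
tool_rot: [-180.0, 0.0, -82.0]
contact_force: [-0.5, -0.7, 5.9]
finger_gap: 52.8
grip_force: 48.2
```

play_rows(
  steps=[
    [[0, 0, -0.06], [0, 0, 0], 1],
    [[0, 0, -0.14], [0, 0, 0], 1],
    [[0, 0, -0.24], [0, 0, 0], 1],
    [[0, 0, -0.34], [0, 0, 0], 1],
    [[0, 0, -0.34], [0, 0, 0], 1],
  ],
)

```text
time: 33.25
eef_pos: [537.1, 218.8, 175.6]
tool_rot: [-179.7, 0.2, -82.0]
contact_force: [-0.5, 0.0, -1.4]
finger_gap: 52.6
grip_force: 47.5
```

```bash
python3 - <<'E'
from h import *
t=FB(2,-12)
seq((t+[165],down(-91)),(t+[24],down(-91)))
E
```

```text
t 33.25 eef [537.1 218.8 175.6] [-179.7    0.2  -82. ] q [ 42.  -1.  -4.   0. -86. -34.] gap 52.6 gf 47.5 F [-0.5  0.  -1.4]
  [0.57, 0.108, 0.008] [-0.003, 0.002, 0.1] rows 4.6
  [0.577, 0.063, 0.009] [-0.003, 0.002, 0.1] rows 4.6
  [-0.0, -0.0, 0.282] [0.0, -0.0, 0.0] rows 2.3
```

play_rows(
  steps=[
    [[0.57, 0.108, 0.008], [0, 0, 0.1], 1],
    [[0.57, 0.108, 0.008], [0, 0, 0.1], 1],
    [[0.57, 0.108, 0.008], [0, 0, 0.1], 1],
    [[0.57, 0.108, 0.008], [0, 0, 0.1], 1],
    [[0.57, 0.108, 0.008], [0, 0, 0.1], 1],
    [[0.57, 0.108, 0.008], [0, 0, 0.1], 1],
  ],
)

```text
time: 34.0
eef_pos: [520.6, -74.3, 165.5]
tool_rot: [179.8, -0.0, -86.7]
contact_force: [0.4, 0.3, -1.9]
finger_gap: 52.9
grip_force: 47.4
```

play_rows(
  steps=[
    [[0.577, 0.063, 0.008], [0, 0, 0.1], 1],
    [[0.577, 0.063, 0.008], [0, 0, 0.1], 1],
    [[0.577, 0.063, 0.008], [0, 0, 0.1], 1],
    [[0.577, 0.063, 0.008], [0, 0, 0.1], 1],
    [[0.577, 0.063, 0.008], [0, 0, 0.1], 1],
    [[0.577, 0.063, 0.008], [0, 0, 0.1], 1],
    [[0.577, 0.063, 0.008], [0, 0, 0.1], 1],
  ],
)

```text
time: 34.88
eef_pos: [507.7, -361.1, 161.7]
tool_rot: [179.8, -0.0, -91.0]
contact_force: [-0.8, -0.4, 0.5]
finger_gap: 52.7
grip_force: 47.5
```

```bash
python3 - <<'E'
from h import *
seq((FB(2,-12)+[18],down(-91)))
E
```

```text
t 34.88 eef [ 507.7 -361.1  161.7] [179.8  -0.  -91. ] q [-17.   6.   2.   0. -86.  16.] gap 52.7 gf 47.5 F [-0.8 -0.4  0.5]
  [-0.0, -0.005, 0.287] [0.005, -0.001, 0.0] rows 2.3
```

play_rows(
  steps=[
    [[0, -0.005, 0.1], [0, 0, 0], 1],
    [[0, -0.005, 0.2], [0, 0, 0], 1],
    [[0, -0.005, 0.286], [0, 0, 0], 1],
    [[0, -0.005, 0.286], [0, 0, 0], 1],
    [[0, -0.005, 0.286], [0, 0, 0], 0.25],
    [[0, -0.005, 0.286], [0, 0, 0], 0.25],
    [[0, -0.005, 0.286], [0, 0, 0], 0.25],
    [[0, -0.005, 0.286], [0, 0, 0], 0.25],
  ],
)

```text
time: 35.88
eef_pos: [509.7, -362.3, 20.1]
tool_rot: [179.9, -0.1, -91.0]
contact_force: [0.1, -0.3, 0.5]
finger_gap: 64.0
grip_force: 0.0
```

play_rows(
  steps=[
    [[0, 0, -0.1], [0, 0, 0], 0.25],
    [[0, 0, -0.2], [0, 0, 0], 0.2],
    [[0, 0, -0.3], [0, 0, 0], 0.2],
    [[0, 0, -0.3], [0, 0, 0], 0.2],
  ],
)

```text
time: 36.38
eef_pos: [511.7, -363.3, 175.5]
tool_rot: [-179.7, -0.3, -91.0]
contact_force: [0.7, 0.0, -0.6]
finger_gap: 67.9
grip_force: 0.0
```

```bash
cat >> h.py <<'E'
def bgrasp(m,a,s=10,hz=28,ang=30,back=24):
    """bottle mid-body xy m, axis angle a (deg, base->cap); returns grasp TCP and rotation"""
    c=np.array([np.cos(np.radians(a)),np.sin(np.radians(a)),0])
    cap_left=c[1]>0
    R=tilt(a-180,ang) if cap_left else tilt(a,-ang)
    g=np.array([m[0],m[1],hz])+s*c
    return g+back*R.as_matrix()[:,2],R
def bplace(P,pg,Rg,m,a,ang=30,yaw=-85.4):
    cap_left=np.sin(np.radians(a))>0
    o=Rg.inv().apply(np.array([m[0],m[1],24])-pg); o[1]=0
    Rf=tilt(yaw,(ang-90) if cap_left else 90-ang)
    return np.array(P)-Rf.apply(o),Rf
E
python3 - <<'E'
from h import *
f=find('fan');f=find('bottle')
p=min(f,key=lambda a:abs(a[0][0]-440)+abs(a[0][1]-195))[0]
pg,R=bgrasp(p[:2],p[2]); print(pg)
seq((pg-90*R.as_matrix()[:,2]+[0,0,40],R),(pg,R))
pf,Rf=bplace(TR(-95,0)+[47.5],pg,R,p[:2],p[2]);print(pf,Rf.as_euler('xyz',degrees=True))
E
```

```text
fan [ 514.6 -364.7   -3.1] 0.846 2 0.56
bottle [642.2 188.3  84.3] 0.057 1 0.9
bottle [439.9 196.5  84. ] 0.104 2 0.63
bottle [552.   58.9 -80.1] 0.086 1 0.56
[439.69094307 194.51095621   7.21539031]
t 36.77 eef [ 509.6 -361.8  168.1] [179.7  -0.  -91. ] q [-17.   6.   3.   0. -86.  16.] gap 68.5 gf 0.0 F [-0.1  0.3  0.5]
  [-0.6, 0.076, 0.043] [-0.011, 0.333, 0.055] rows 4.8
  [-0.587, 0.102, -0.112] [-0.011, 0.333, 0.055] rows 4.8
  [-0.04, -0.0, 0.249] [0.0, -0.0, 0.0] rows 2.0
[484.7598989  -78.68835339  45.5       ] [180.   60.  -85.4]
```

play_rows(
  steps=[
    [[-0.6, 0.076, 0.043], [-0.011, 0.333, 0.055], 0.2],
    [[-0.6, 0.076, 0.043], [-0.011, 0.333, 0.055], 0.2],
    [[-0.6, 0.076, 0.043], [-0.011, 0.333, 0.055], 0.2],
    [[-0.6, 0.076, 0.043], [-0.011, 0.333, 0.055], 0.2],
    [[-0.6, 0.076, 0.043], [-0.011, 0.333, 0.055], 0.2],
    [[-0.6, 0.076, 0.043], [-0.011, 0.333, 0.055], 0.2],
  ],
  squeeze=80,
)

```text
time: 37.52
eef_pos: [477.0, -58.4, 147.1]
tool_rot: [179.6, -15.1, -93.1]
contact_force: [-0.3, -0.4, -0.0]
finger_gap: 68.0
grip_force: 0.0
```

play_rows(
  steps=[
    [[-0.587, 0.102, -0.112], [-0.011, 0.333, 0.055], 0.2],
    [[-0.587, 0.102, -0.112], [-0.011, 0.333, 0.055], 0.2],
    [[-0.587, 0.102, -0.112], [-0.011, 0.333, 0.055], 0.2],
    [[-0.587, 0.102, -0.112], [-0.011, 0.333, 0.055], 0.2],
    [[-0.587, 0.102, -0.112], [-0.011, 0.333, 0.055], 0.2],
    [[-0.587, 0.102, -0.112], [-0.011, 0.333, 0.055], 0.2],
    [[-0.587, 0.102, -0.112], [-0.011, 0.333, 0.055], 0.2],
  ],
)

```text
time: 38.4
eef_pos: [444.6, 238.6, 125.2]
tool_rot: [-179.9, -30.1, -96.1]
contact_force: [-0.7, -0.7, -0.5]
finger_gap: 68.2
grip_force: 0.0
```

```bash
python3 - <<'E'
from h import *
f=find('bottle')
p=[440,195.5,84]
pg,R=bgrasp(p[:2],p[2]); print(pg)
seq((pg,R))
E
```

```text
bottle [440.  196.1  85.1] 0.107 2 0.95
bottle [551.6  60.7 -84.6] 0.107 2 0.84
bottle [640.5 189.4  80.2] 0.189 2 0.66
[439.79094307 193.51095621   7.21539031]
t 38.6 eef [444.6 238.1 125.8] [-179.8  -30.   -96.1] q [  60.    7.  -10.   12. -100.  -67.] gap 68.6 gf 0.0 F [ 0.1 -0.3  0.6]
  [-0.041, 0.001, 0.25] [-0.002, -0.001, -0.003] rows 2.0
```

play_rows(
  steps=[
    [[-0.041, 0.001, 0.1], [0, 0, 0], 0.2],
    [[-0.041, 0.001, 0.18], [0, 0, 0], 0.2],
    [[-0.041, 0.001, 0.25], [0, 0, 0], 0.2],
    [[-0.041, 0.001, 0.25], [0, 0, 0], 0.2],
    [[-0.041, 0.001, 0.25], [0, 0, 0], 1],
    [[-0.041, 0.001, 0.25], [0, 0, 0], 1],
    [[-0.041, 0.001, 0.25], [0, 0, 0], 1],
    [[-0.041, 0.001, 0.25], [0, 0, 0], 1],
  ],
)

```text
time: 39.6
eef_pos: [440.6, 196.1, 9.1]
tool_rot: [-179.7, -29.9, -96.1]
contact_force: [0.2, 2.2, 6.2]
finger_gap: 47.2
grip_force: 81.7
```

```bash
python3 - <<'E'
from h import *
import json
o=env.get_obs();pg=np.array(o['eef_pos']);R=Ro.from_euler('xyz',o['tool_rot'],degrees=True)
pf,Rf=bplace(TR(-95,0)+[47.5],pg,R,[440,195.7],84.3);print(pf)
seq((pg+[0,0,150],R),(pf+[0,0,110],Rf),(pf,Rf))
E
```

```text
[484.91117882 -80.56858589  47.93439164]
t 39.6 eef [440.6 196.1   9.1] [-179.7  -29.9  -96.1] q [ 58.   8. -22.  13. -87. -68.] gap 47.2 gf 81.7 F [0.2 2.2 6.2]
  [0.15, -0.001, -0.26] [0.0, 0.0, 0.0] rows 2.4
  [0.234, -0.073, 0.136] [-0.037, -0.996, -0.124] rows 4.2
  [0.267, -0.048, -0.072] [-0.037, -0.996, -0.124] rows 4.2
  [0.191, -0.0, 0.11] [-0.0, 0.0, -0.0] rows 1.8
```

play_rows(
  steps=[
    [[0.05, 0, -0.087], [0, 0, 0], 1],
    [[0.1, 0, -0.174], [0, 0, 0], 1],
    [[0.15, 0, -0.26], [0, 0, 0], 1],
    [[0.15, 0, -0.26], [0, 0, 0], 1],
  ],
)

```text
time: 40.1
eef_pos: [440.5, 196.6, 161.6]
tool_rot: [-179.5, -29.6, -96.2]
contact_force: [0.6, 0.3, -1.1]
finger_gap: 47.1
grip_force: 81.8
```

play_rows(
  steps=[
    [[0.234, -0.073, 0.136], [-0.037, -0.996, -0.124], 1],
    [[0.234, -0.073, 0.136], [-0.037, -0.996, -0.124], 1],
    [[0.234, -0.073, 0.136], [-0.037, -0.996, -0.124], 1],
    [[0.234, -0.073, 0.136], [-0.037, -0.996, -0.124], 1],
    [[0.234, -0.073, 0.136], [-0.037, -0.996, -0.124], 1],
    [[0.234, -0.073, 0.136], [-0.037, -0.996, -0.124], 1],
  ],
)

```text
time: 40.85
eef_pos: [461.2, 55.6, 156.5]
tool_rot: [177.7, 14.9, -91.6]
contact_force: [0.6, 0.6, -1.3]
finger_gap: 47.2
grip_force: 81.9
```

play_rows(
  steps=[
    [[0.267, -0.048, -0.072], [-0.037, -0.996, -0.124], 1],
    [[0.267, -0.048, -0.072], [-0.037, -0.996, -0.124], 1],
    [[0.267, -0.048, -0.072], [-0.037, -0.996, -0.124], 1],
    [[0.267, -0.048, -0.072], [-0.037, -0.996, -0.124], 1],
    [[0.267, -0.048, -0.072], [-0.037, -0.996, -0.124], 1],
    [[0.267, -0.048, -0.072], [-0.037, -0.996, -0.124], 1],
    [[0.267, -0.048, -0.072], [-0.037, -0.996, -0.124], 1],
  ],
)

```text
time: 41.72
eef_pos: [483.5, -81.5, 156.6]
tool_rot: [179.5, 59.7, -85.8]
contact_force: [0.6, -1.0, -0.5]
finger_gap: 47.3
grip_force: 82.1
```

```bash
python3 - <<'E'
from h import *
pf=np.array([484.9,-80.6,47.9]);Rf=tilt(-85.4,-60)
seq((pf,Rf))
save(np.hstack([env.snapshot('side')[140:360,180:380],env.snapshot('top')[130:350,280:480]]),'pics/c6.png',2)
E
```

```text
t 41.73 eef [483.5 -81.5 156.6] [179.5  59.7 -85.8] q [ -26.   13.    7.  -54. -113.   22.] gap 47.3 gf 82.1 F [ 0.6 -1.  -0.5]
  [0.187, -0.004, 0.111] [0.003, -0.007, -0.005] rows 1.7
```

View pics/c6.png

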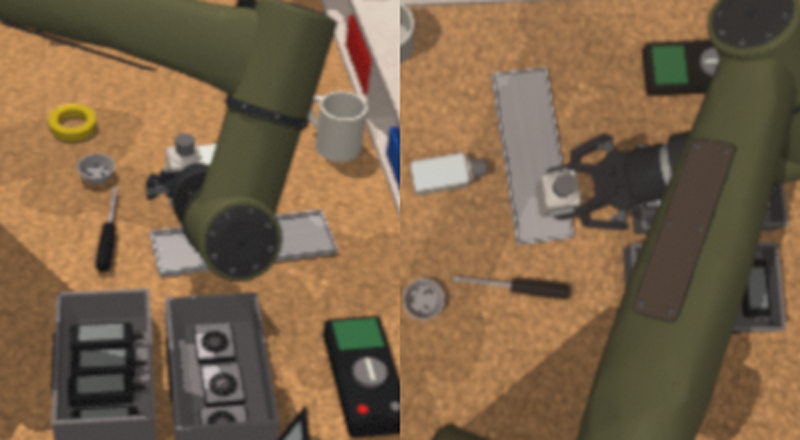

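Left (side view): bottle 1 hangs upright near the tray's near end (cap at crop (185,145)); the bins hold three bricks and two fans besides their own contents. Right (top view): the bottle sits over the tray at (560,190). I lower it.

play_rows(
  steps=[
    [[0.08, -0.004, 0.05], [0.003, -0.007, -0.005], 1],
    [[0.14, -0.004, 0.085], [0.003, -0.007, -0.005], 1],
    [[0.187, -0.004, 0.111], [0.003, -0.007, -0.005], 1],
    [[0.187, -0.004, 0.111], [0.003, -0.007, -0.005], 1],
    [[0.187, -0.004, 0.111], [0.003, -0.007, -0.005], 1],
  ],
)

```text
time: 42.45
eef_pos: [485.7, -80.9, 49.7]
tool_rot: [-179.6, 60.0, -85.1]
contact_force: [0.1, -0.0, -1.1]
finger_gap: 47.4
grip_force: 82.1
```

```bash
python3 - <<'E'
from h import *
pf=np.array([484.9,-80.6,47.9]);Rf=tilt(-85.4,-60)
seq((pf,Rf),(pf-100*Rf.as_matrix()[:,2]+[0,0,10],Rf))
E
```

```text
t 42.45 eef [485.7 -80.9  49.7] [-179.6   60.   -85.1] q [ -26.   20.    4.  -51. -106.   31.] gap 47.4 gf 82.1 F [ 0.1 -0.  -1.1]
  [0.003, 0.002, 0.002] [-0.003, 0.001, 0.004] rows 0.0
  [-0.017, 0.0, -0.21] [-0.0, -0.0, 0.0] rows 1.7
```

play_rows(
  steps=[
    [[0.005, 0.001, 0.003], [0, 0, 0], 1],
    [[0.006, 0.001, 0.0035], [0, 0, 0], 1],
    [[0.006, 0.001, 0.0035], [0, 0, 0], 1],
  ],
)

```text
time: 42.82
eef_pos: [484.5, -81.1, 44.7]
tool_rot: [-179.8, 60.2, -85.4]
contact_force: [0.3, 0.1, -2.0]
finger_gap: 47.2
grip_force: 82.1
```

```bash
python3 - <<'E'
from h import *
seq()
save(np.hstack([env.snapshot('side')[180:300,220:380],env.snapshot('top')[150:270,300:460]]),'pics/c7.png',2.5)
E
```

```text
t 42.83 eef [484.5 -81.1  44.7] [-179.8   60.2  -85.4] q [ -26.   21.    3.  -51. -105.   31.] gap 47.2 gf 82.1 F [ 0.3  0.1 -2. ]
```

View pics/c7.png

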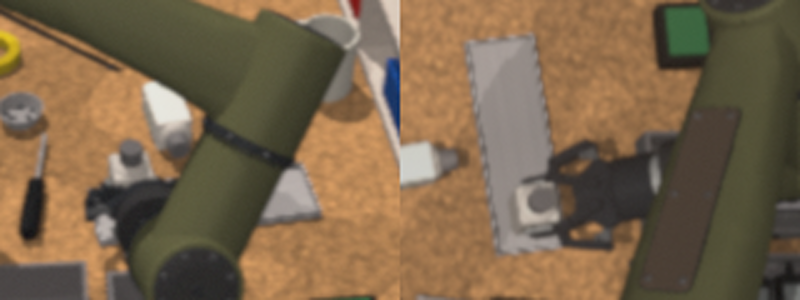

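Both views show bottle 1 upright in the tray's near end (cap at crop (130,150) left, (543,200) right), with no upward force yet. I ease it down to contact.

play_rows(
  steps=[
    [[0.0025, 0, 0.0015], [0, 0, 0], 1],
    [[0.0025, 0, 0.0015], [0, 0, 0], 1],
  ],
)

```text
time: 43.18
eef_pos: [484.5, -81.0, 43.4]
tool_rot: [-179.8, 60.2, -85.3]
contact_force: [-0.6, -0.2, 3.4]
finger_gap: 47.3
grip_force: 82.6
```

play_rows(
  steps=[
    [[0.0025, 0, 0.0015], [0, 0, 0], 1],
    [[0.0025, 0, 0.0015], [0, 0, 0], 1],
  ],
)

```text
time: 43.42
eef_pos: [484.4, -81.0, 43.4]
tool_rot: [-179.7, 60.2, -85.1]
contact_force: [-2.7, -0.9, 11.4]
finger_gap: 47.3
grip_force: 83.0
```

play_rows(
  steps=[
    [[-0.002, 0, -0.001], [0, 0, 0], 1],
    [[-0.002, 0, -0.001], [0, 0, 0], 0.25],
    [[-0.002, 0, -0.001], [0, 0, 0], 0.25],
    [[-0.002, 0, -0.001], [0, 0, 0], 0.25],
    [[-0.002, 0, -0.001], [0, 0, 0], 0.25],
  ],
)

```text
time: 44.05
eef_pos: [484.3, -80.8, 42.4]
tool_rot: [-179.9, 60.2, -85.4]
contact_force: [-0.3, 0.1, 0.5]
finger_gap: 63.6
grip_force: 0.0
```

play_rows(
  steps=[
    [[0, 0, -0.05], [0, 0, 0], 0.25],
    [[0, 0, -0.1], [0, 0, 0], 0.25],
    [[0, 0, -0.2], [0, 0, 0], 0.25],
    [[-0.1, 0, -0.25], [0, 0, 0], 0.2],
    [[-0.2, 0, -0.3], [0, 0, 0], 0.2],
    [[-0.2, 0, -0.3], [0, 0, 0], 0.2],
  ],
)

```text
time: 44.8
eef_pos: [491.7, -162.2, 209.3]
tool_rot: [-178.9, 59.8, -84.5]
contact_force: [0.3, 0.3, 0.2]
finger_gap: 68.0
grip_force: 0.0
```

```bash
cat >> h.py <<'E'
MOD['stand']=[box(-24,24,-24,24,3,89),box(-14,14,-14,14,89,118)];ZT['stand']=60
def stand():
    for n in ['top','side']:
        env.snapshot(n)
    R={n:[r for r in env.regions_of(n,'bottle1') if r['conf']>.4] for n in('top','side')}
    for r in R['top']:
        m=rect('top',r['region'],60)[3]
        if m[1]>0: continue
        ms={'top':r['region']}
        for q in R['side']:
            if np.hypot(*(rect('side',q['region'],60)[3]-m))<35: ms['side']=q['region']
        f=fit('stand',ms,[m[0],m[1],.08]);d=np.array(f[0][:2])-TR(0,0)
        print('stand',*f,len(ms),'in tray',Ro.from_euler('z',-4.6,degrees=True).apply([d[0],d[1],0])[:2].round(1))
E
python3 - <<'E'
from h import *
stand();find('bottle')
p=[640.8,189.5,82.5]
pg,R=bgrasp(p[:2],p[2]); print(pg)
seq((pg-90*R.as_matrix()[:,2]+[0,0,40],R))
E
```

```text
stand [483.3 -98.1  -7.1] 1.168 2 in tray [-98.   -2.4]
bottle [550.3  65.2 -85.1] 0.98 2 0.87
bottle [640.7 189.2  82.9] 0.081 1 0.87
bottle [487.3 -86.9  88. ] 2.03 2 0.69
[640.53894762 187.51711028   7.21539031]
t 45.2 eef [ 490.3 -160.8  202.9] [179.9  60.2 -85.6] q [ -32.   19.   19.  -55. -122.   20.] gap 68.4 gf 0.0 F [0.6 0.7 1.2]
  [-0.121, -0.187, 0.368] [0.039, 0.999, 0.143] rows 4.2
  [-0.365, -0.149, 0.172] [0.039, 0.999, 0.143] rows 4.2
```

play_rows(
  steps=[
    [[-0.121, -0.187, 0.368], [0.039, 0.999, 0.143], 0.2],
    [[-0.121, -0.187, 0.368], [0.039, 0.999, 0.143], 0.2],
    [[-0.121, -0.187, 0.368], [0.039, 0.999, 0.143], 0.2],
    [[-0.121, -0.187, 0.368], [0.039, 0.999, 0.143], 0.2],
    [[-0.121, -0.187, 0.368], [0.039, 0.999, 0.143], 0.2],
    [[-0.121, -0.187, 0.368], [0.039, 0.999, 0.143], 0.2],
  ],
)

```text
time: 45.95
eef_pos: [568.4, 37.3, 164.6]
tool_rot: [177.5, 15.0, -92.0]
contact_force: [1.2, 0.9, -0.1]
finger_gap: 68.6
grip_force: 0.0
```

play_rows(
  steps=[
    [[-0.365, -0.149, 0.172], [0.039, 0.999, 0.143], 0.2],
    [[-0.365, -0.149, 0.172], [0.039, 0.999, 0.143], 0.2],
    [[-0.365, -0.149, 0.172], [0.039, 0.999, 0.143], 0.2],
    [[-0.365, -0.149, 0.172], [0.039, 0.999, 0.143], 0.2],
    [[-0.365, -0.149, 0.172], [0.039, 0.999, 0.143], 0.2],
    [[-0.365, -0.149, 0.172], [0.039, 0.999, 0.143], 0.2],
    [[-0.365, -0.149, 0.172], [0.039, 0.999, 0.143], 0.2],
  ],
)

```text
time: 46.82
eef_pos: [648.1, 230.1, 128.8]
tool_rot: [-179.7, -29.8, -97.8]
contact_force: [-0.9, 0.3, 0.3]
finger_gap: 68.1
grip_force: 0.0
```

```bash
python3 - <<'E'
from h import *
stand();find('bottle')
p=[640.8,189.5,82.5]
pg,R=bgrasp(p[:2],p[2]); print(pg)
seq((pg,R))
E
```

```text
stand [487.4 -98.8  -3.2] 0.184 2 in tray [-94.   -3.5]
bottle [491.2 -85.   91.5] 1.018 2 0.93
bottle [640.1 188.9  81.5] 0.228 2 0.9
bottle [551.9  61.5 -84.1] 0.168 2 0.78
bottle [ 508.2 -351.   -64.3] 0.846 1 0.56
[640.53894762 187.51711028   7.21539031]
t 47.23 eef [647.1 231.7 126.9] [-179.8  -30.   -97.6] q [  45.   31.   18.   18. -101.  -53.] gap 68.1 gf 0.0 F [-0.6 -0.3 -0.2]
  [-0.042, 0.002, 0.252] [-0.002, -0.0, -0.002] rows 2.0
```

play_rows(
  steps=[
    [[-0.042, 0.002, 0.1], [0, 0, 0], 0.2],
    [[-0.042, 0.002, 0.18], [0, 0, 0], 0.2],
    [[-0.042, 0.002, 0.252], [0, 0, 0], 0.2],
    [[-0.042, 0.002, 0.252], [0, 0, 0], 0.2],
    [[-0.042, 0.002, 0.252], [0, 0, 0], 1],
    [[-0.042, 0.002, 0.252], [0, 0, 0], 1],
    [[-0.042, 0.002, 0.252], [0, 0, 0], 1],
    [[-0.042, 0.002, 0.252], [0, 0, 0], 1],
  ],
)

```text
time: 48.22
eef_pos: [641.6, 189.1, 9.0]
tool_rot: [-179.7, -29.9, -97.6]
contact_force: [0.7, 4.4, 5.8]
finger_gap: 47.3
grip_force: 81.6
```

```bash
python3 - <<'E'
from h import *
o=env.get_obs();pg=np.array(o['eef_pos']);R=Ro.from_euler('xyz',o['tool_rot'],degrees=True)
pf,Rf=bplace(TR(-8,2)+[46],pg,R,[640.5,189.3],82.4);print(pf)
seq((pg+[0,0,150],R),(pf+[0,0,110],Rf),(pf,Rf))
E
```

```text
[571.46235353 -71.49593125  45.88328846]
t 48.23 eef [641.6 189.1   9. ] [-179.7  -29.9  -97.6] q [ 43.  31.   5.  19. -88. -55.] gap 47.3 gf 81.6 F [0.7 4.4 5.8]
  [0.15, -0.002, -0.26] [0.0, 0.0, 0.0] rows 2.4
  [0.23, 0.036, 0.136] [-0.042, -0.996, -0.142] rows 4.2
  [0.255, 0.063, -0.062] [-0.042, -0.996, -0.142] rows 4.2
  [0.191, -0.0, 0.11] [-0.0, 0.0, 0.0] rows 1.8
```

play_rows(
  steps=[
    [[0.05, 0, -0.087], [0, 0, 0], 1],
    [[0.1, 0, -0.174], [0, 0, 0], 1],
    [[0.15, 0, -0.26], [0, 0, 0], 1],
    [[0.15, 0, -0.26], [0, 0, 0], 1],
  ],
)

```text
time: 48.72
eef_pos: [641.8, 188.9, 162.2]
tool_rot: [-179.4, -29.7, -97.8]
contact_force: [0.1, 0.6, -2.1]
finger_gap: 47.1
grip_force: 81.5
```

play_rows(
  steps=[
    [[0.23, 0.036, 0.136], [-0.042, -0.996, -0.142], 1],
    [[0.23, 0.036, 0.136], [-0.042, -0.996, -0.142], 1],
    [[0.23, 0.036, 0.136], [-0.042, -0.996, -0.142], 1],
    [[0.23, 0.036, 0.136], [-0.042, -0.996, -0.142], 1],
    [[0.23, 0.036, 0.136], [-0.042, -0.996, -0.142], 1],
    [[0.23, 0.036, 0.136], [-0.042, -0.996, -0.142], 1],
  ],
)

```text
time: 49.48
eef_pos: [604.6, 56.7, 154.6]
tool_rot: [177.3, 14.9, -92.4]
contact_force: [0.6, 0.6, -2.5]
finger_gap: 47.2
grip_force: 82.0
```

play_rows(
  steps=[
    [[0.255, 0.063, -0.062], [-0.042, -0.996, -0.142], 1],
    [[0.255, 0.063, -0.062], [-0.042, -0.996, -0.142], 1],
    [[0.255, 0.063, -0.062], [-0.042, -0.996, -0.142], 1],
    [[0.255, 0.063, -0.062], [-0.042, -0.996, -0.142], 1],
    [[0.255, 0.063, -0.062], [-0.042, -0.996, -0.142], 1],
    [[0.255, 0.063, -0.062], [-0.042, -0.996, -0.142], 1],
    [[0.255, 0.063, -0.062], [-0.042, -0.996, -0.142], 1],
    [[0.255, 0.063, -0.062], [-0.042, -0.996, -0.142], 1],
  ],
)

```text
time: 50.48
eef_pos: [570.0, -71.3, 155.6]
tool_rot: [179.8, 59.8, -85.5]
contact_force: [-0.2, -0.5, -0.9]
finger_gap: 47.6
grip_force: 82.2
```

```bash
python3 - <<'E'
from h import *
pf=np.array([571.5,-71.5,47]);Rf=tilt(-85.4,-60)
seq((pf,Rf))
save(np.hstack([env.snapshot('side')[140:300,200:380],env.snapshot('top')[130:290,290:470]]),'pics/c8.png',2.2)
E
```

```text
t 50.48 eef [570.  -71.3 155.6] [179.8  59.8 -85.5] q [ -23.   22.   19.  -56. -112.   18.] gap 47.6 gf 82.2 F [-0.2 -0.5 -0.9]
  [0.188, -0.003, 0.109] [0.001, -0.005, -0.001] rows 1.7
```

View pics/c8.png

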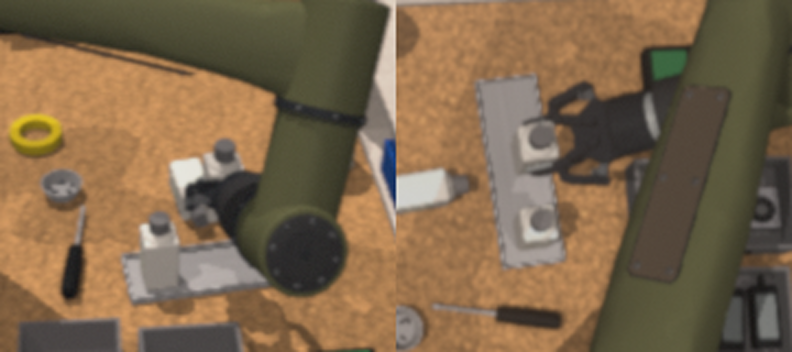

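Bottle 1 stands squared up in the near end of the tray (side (160,255), top (540,228)), and bottle 2 hangs upright above the middle. I lower bottle 2.

play_rows(
  steps=[
    [[0.08, -0.003, 0.047], [0, 0, 0], 1],
    [[0.14, -0.003, 0.081], [0, 0, 0], 1],
    [[0.185, -0.003, 0.107], [0, 0, 0], 1],
    [[0.19, -0.003, 0.11], [0, 0, 0], 1],
    [[0.19, -0.003, 0.11], [0, 0, 0], 1],
  ],
)

```text
time: 51.2
eef_pos: [571.2, -72.6, 45.0]
tool_rot: [179.7, 59.9, -85.8]
contact_force: [-0.1, -1.0, -1.3]
finger_gap: 47.1
grip_force: 82.4
```

play_rows(
  steps=[
    [[0.0025, 0, 0.0015], [0, 0, 0], 1],
    [[0.0025, 0, 0.0015], [0, 0, 0], 1],
  ],
)

```text
time: 51.45
eef_pos: [571.0, -72.5, 43.4]
tool_rot: [179.7, 59.9, -85.8]
contact_force: [-0.4, 0.1, -1.2]
finger_gap: 47.1
grip_force: 82.4
```

play_rows(
  steps=[
    [[0.002, 0, 0.001], [0, 0, 0], 1],
    [[0.002, 0, 0.001], [0, 0, 0], 1],
  ],
)

```text
time: 51.7
eef_pos: [571.0, -72.6, 43.0]
tool_rot: [179.7, 59.9, -85.7]
contact_force: [-0.2, 0.1, 5.7]
finger_gap: 47.2
grip_force: 82.8
```

play_rows(
  steps=[
    [[0, 0, 0], [0, 0, 0], 0.28],
    [[0, 0, 0], [0, 0, 0], 0.28],
    [[0, 0, 0], [0, 0, 0], 0.28],
    [[0, 0, 0], [0, 0, 0], 0.28],
  ],
)

```text
time: 52.2
eef_pos: [570.7, -72.5, 41.6]
tool_rot: [179.5, 59.9, -85.9]
contact_force: [-0.2, 0.3, -0.1]
finger_gap: 61.5
grip_force: 0.0
```

play_rows(
  steps=[
    [[0, 0, -0.05], [0, 0, 0], 0.28],
    [[0, 0, -0.1], [0, 0, 0], 0.28],
    [[0, 0, -0.2], [0, 0, 0], 0.28],
    [[-0.1, 0, -0.25], [0, 0, 0], 0.28],
    [[-0.2, 0, -0.3], [0, 0, 0], 0.2],
    [[-0.2, 0, -0.3], [0, 0, 0], 0.2],
  ],
)

```text
time: 52.95
eef_pos: [578.8, -152.9, 209.6]
tool_rot: [-179.3, 59.5, -84.9]
contact_force: [-0.3, -1.7, -0.5]
finger_gap: 68.6
grip_force: 0.0
```

```bash
python3 - <<'E'
from h import *
p=[551.7,61.3,-84.5]
pg,R=bgrasp(p[:2],p[2]); print(pg)
pre=pg-90*R.as_matrix()[:,2]+[0,0,40];print(pre)
seq(([560,-40,220],down(-85)),(pre,R))
E
```

```text
[551.50830849  63.2907924    7.21539031]
[555.82136736  18.49796347 125.15767665]
t 52.95 eef [ 578.8 -152.9  209.6] [-179.3   59.5  -84.9] q [ -29.   27.   31.  -57. -120.   15.] gap 68.6 gf 0.0 F [-0.3 -1.7 -0.5]
  [-0.067, 0.01, 0.093] [-0.006, 0.662, -0.003] rows 2.8
  [-0.104, 0.009, 0.048] [-0.006, 0.662, -0.003] rows 2.8
  [-0.117, -0.002, 0.19] [-0.003, -0.667, -0.011] rows 2.8
```

play_rows(
  steps=[
    [[-0.067, 0.01, 0.093], [-0.006, 0.662, 0], 0.2],
    [[-0.067, 0.01, 0.093], [-0.006, 0.662, 0], 0.2],
    [[-0.067, 0.01, 0.093], [-0.006, 0.662, 0], 0.2],
    [[-0.067, 0.01, 0.093], [-0.006, 0.662, 0], 0.2],
  ],
)

```text
time: 53.45
eef_pos: [568.3, -93.3, 211.1]
tool_rot: [179.8, 30.0, -85.2]
contact_force: [0.1, -0.1, -1.0]
finger_gap: 68.3
grip_force: 0.0
```

play_rows(
  steps=[
    [[-0.104, 0.009, 0.048], [-0.006, 0.662, 0], 0.2],
    [[-0.104, 0.009, 0.048], [-0.006, 0.662, 0], 0.2],
    [[-0.104, 0.009, 0.048], [-0.006, 0.662, 0], 0.2],
    [[-0.104, 0.009, 0.048], [-0.006, 0.662, 0], 0.2],
  ],
)

```text
time: 53.95
eef_pos: [558.1, -37.5, 212.4]
tool_rot: [179.1, 0.4, -85.1]
contact_force: [0.5, -0.4, -0.7]
finger_gap: 68.4
grip_force: 0.0
```

play_rows(
  steps=[
    [[-0.117, -0.002, 0.1], [-0.003, -0.667, -0.011], 0.2],
    [[-0.117, -0.002, 0.15], [-0.003, -0.667, -0.011], 0.2],
    [[-0.117, -0.002, 0.19], [-0.003, -0.667, -0.011], 0.2],
    [[-0.117, -0.002, 0.19], [-0.003, -0.667, -0.011], 0.2],
    [[-0.117, -0.002, 0.19], [-0.003, -0.667, -0.011], 0.2],
  ],
)

```text
time: 54.58
eef_pos: [554.6, 18.7, 120.2]
tool_rot: [179.2, 30.3, -85.3]
contact_force: [-0.2, 0.2, 0.8]
finger_gap: 68.7
grip_force: 0.0
```

```bash
python3 - <<'E'
from h import *
stand();find('bottle')
p=[551.7,61.3,-84.5]
pg,R=bgrasp(p[:2],p[2]); print(pg)
seq((pg,R))
E
```

```text
bottle [550.9  70.4 -87.6] 0.615 2 0.74
[551.50830849  63.2907924    7.21539031]
t 54.98 eef [554.1  20.6 120.4] [179.3  30.4 -85. ] q [  2.   4.  -0. -30. -89.   5.] gap 68.2 gf 0.0 F [0.  0.8 0.1]
  [0.041, -0.005, 0.239] [0.01, 0.008, -0.01] rows 1.9
```

play_rows(
  steps=[
    [[0.041, -0.005, 0.1], [0.01, 0.008, -0.01], 0.2],
    [[0.041, -0.005, 0.18], [0.01, 0.008, -0.01], 0.2],
    [[0.041, -0.005, 0.239], [0.01, 0.008, -0.01], 0.2],
    [[0.041, -0.005, 0.239], [0.01, 0.008, -0.01], 0.2],
    [[0.041, -0.005, 0.239], [0.01, 0.008, -0.01], 1],
    [[0.041, -0.005, 0.239], [0.01, 0.008, -0.01], 1],
    [[0.041, -0.005, 0.239], [0.01, 0.008, -0.01], 1],
    [[0.041, -0.005, 0.239], [0.01, 0.008, -0.01], 1],
  ],
)

```text
time: 55.98
eef_pos: [552.6, 62.0, 8.2]
tool_rot: [-179.8, 30.0, -84.5]
contact_force: [0.7, -1.1, 6.4]
finger_gap: 47.1
grip_force: 79.3
```

```bash
python3 - <<'E'
from h import *
o=env.get_obs();pg=np.array(o['eef_pos']);R=Ro.from_euler('xyz',o['tool_rot'],degrees=True)
pf,Rf=bplace(TR(78,0)+[46],pg,R,[551.7,61.3],-84.5);print(pf)
seq((pg+[60,0,170],R),(pf+[0,20,130],Rf),(pf,Rf))
E
```

```text
[659.8126579  -97.25335034  45.35341003]
t 55.98 eef [552.6  62.    8.2] [-179.8   30.   -84.5] q [  6.   7.  -8. -31. -76.   7.] gap 47.1 gf 79.3 F [ 0.7 -1.1  6.4]
  [-0.16, -0.12, -0.3] [0.0, 0.0, 0.0] rows 2.9
  [0.125, -0.034, -0.069] [-0.004, 1.0, 0.009] rows 4.2
  [0.137, -0.035, 0.04] [-0.004, 1.0, 0.009] rows 4.2
  [-0.205, 0.003, 0.165] [-0.0, -0.0, -0.0] rows 2.1
```

play_rows(
  steps=[
    [[-0.05, 0, -0.09], [0, 0, 0], 1],
    [[-0.1, -0.06, -0.18], [0, 0, 0], 1],
    [[-0.16, -0.12, -0.3], [0, 0, 0], 1],
    [[-0.16, -0.12, -0.3], [0, 0, 0], 1],
    [[-0.16, -0.12, -0.3], [0, 0, 0], 1],
  ],
)

```text
time: 56.6
eef_pos: [611.9, 62.5, 176.2]
tool_rot: [180.0, 30.0, -84.6]
contact_force: [-0.9, -0.7, -2.0]
finger_gap: 47.3
grip_force: 79.5
```

play_rows(
  steps=[
    [[0.125, -0.034, -0.069], [-0.004, 0.998, 0.009], 1],
    [[0.125, -0.034, -0.069], [-0.004, 0.998, 0.009], 1],
    [[0.125, -0.034, -0.069], [-0.004, 0.998, 0.009], 1],
    [[0.125, -0.034, -0.069], [-0.004, 0.998, 0.009], 1],
    [[0.125, -0.034, -0.069], [-0.004, 0.998, 0.009], 1],
    [[0.125, -0.034, -0.069], [-0.004, 0.998, 0.009], 1],
  ],
)

```text
time: 57.35
eef_pos: [634.3, -6.6, 172.6]
tool_rot: [179.5, -14.9, -84.8]
contact_force: [-0.5, -0.5, -1.3]
finger_gap: 47.3
grip_force: 79.4
```

play_rows(
  steps=[
    [[0.137, -0.035, 0.04], [-0.004, 0.998, 0.009], 1],
    [[0.137, -0.035, 0.04], [-0.004, 0.998, 0.009], 1],
    [[0.137, -0.035, 0.04], [-0.004, 0.998, 0.009], 1],
    [[0.137, -0.035, 0.04], [-0.004, 0.998, 0.009], 1],
    [[0.137, -0.035, 0.04], [-0.004, 0.998, 0.009], 1],
    [[0.137, -0.035, 0.04], [-0.004, 0.998, 0.009], 1],
    [[0.137, -0.035, 0.04], [-0.004, 0.998, 0.009], 1],
  ],
)

```text
time: 58.22
eef_pos: [659.5, -77.3, 174.6]
tool_rot: [180.0, -59.6, -85.5]
contact_force: [-0.3, -0.4, 0.1]
finger_gap: 46.9
grip_force: 79.5
```

```bash
python3 - <<'E'
from h import *
pf=np.array([659.8,-97.3,45.4]);Rf=tilt(-85.4,60)
seq((pf+[0,0,100],Rf),(pf+[0,0,2],Rf))
save(np.hstack([env.snapshot('side')[140:300,200:380],env.snapshot('top')[130:290,270:450]]),'pics/c9.png',2.2)
E
```

```text
t 58.23 eef [659.5 -77.3 174.6] [180.  -59.6 -85.5] q [ 30.  18. -17.  51. -91. -42.] gap 46.9 gf 79.5 F [-0.3 -0.4  0.1]
  [-0.03, 0.003, 0.064] [0.002, 0.009, -0.001] rows 0.6
  [-0.17, -0.0, 0.098] [0.0, 0.0, 0.0] rows 1.6
```

View pics/c9.png

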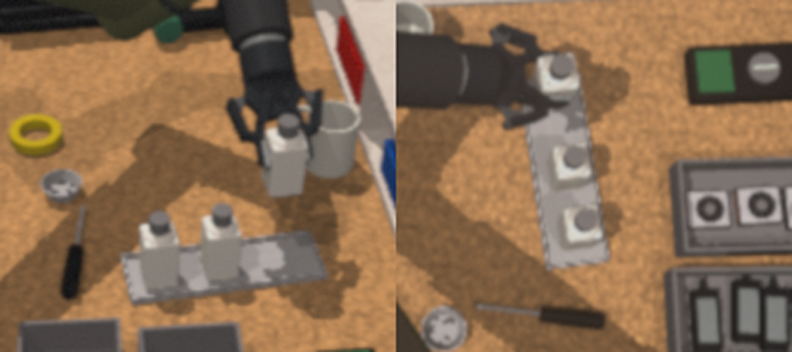

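Two bottles stand in the tray (side (160,250) and (220,245)), and the third hangs upright over the far end at (288,160), clear of the mug. I lower it.

play_rows(
  steps=[
    [[-0.03, 0.003, 0.064], [0.002, 0.009, 0], 1],
    [[-0.03, 0.003, 0.064], [0.002, 0.009, 0], 1],
    [[-0.11, 0.003, 0.11], [0.002, 0.009, 0], 1],
    [[-0.16, 0.003, 0.139], [0.002, 0.009, 0], 1],
    [[-0.196, 0.003, 0.16], [0.002, 0.009, 0], 1],
    [[-0.2, 0.003, 0.162], [0.002, 0.009, 0], 1],
    [[-0.2, 0.003, 0.162], [0.002, 0.009, 0], 1],
  ],
)

```text
time: 59.2
eef_pos: [659.4, -96.1, 47.4]
tool_rot: [180.0, -60.2, -85.3]
contact_force: [-0.4, -0.6, 2.5]
finger_gap: 47.0
grip_force: 79.7
```

play_rows(
  steps=[
    [[-0.0035, 0, 0.002], [0, 0, 0], 1],
    [[-0.0035, 0, 0.002], [0, 0, 0], 1],
  ],
)

```text
time: 59.45
eef_pos: [659.5, -96.1, 47.4]
tool_rot: [-179.9, -60.3, -85.4]
contact_force: [-5.0, 0.5, 10.4]
finger_gap: 47.3
grip_force: 80.4
```

```bash
python3 - <<'E'
from h import *
save(np.hstack([env.snapshot('side')[170:270,230:350],env.snapshot('top')[130:230,310:430]]),'pics/c10.png',3.3)
stand()
E
```

```text
stand [487.5 -98.7  -2.1] 0.251 2 in tray [-93.9  -3.4]
stand [573.5 -91.3 -10.4] 0.222 2 in tray [-7.6 -2.9]
stand [661.6 -83.2 -13.9] 0.474 2 in tray [80.9 -1.9]
```

View pics/c10.png

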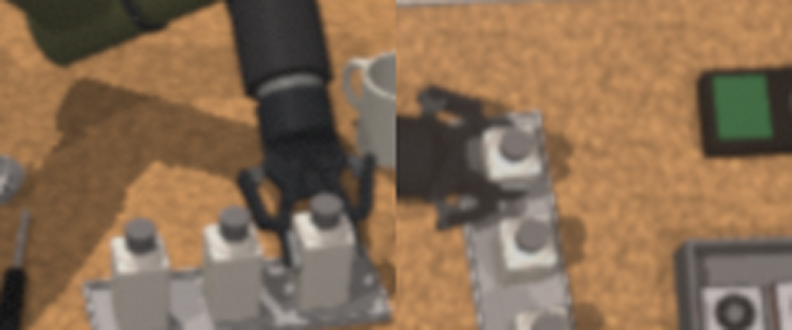

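The third bottle stands upright in the far end (side (325,250), top (512,155)), at about (81,-2) mm in the tray frame. I release it and back off.

play_rows(
  steps=[
    [[0.003, 0, -0.002], [0, 0, 0], 1],
    [[0.003, 0, -0.002], [0, 0, 0], 0.28],
    [[0.003, 0, -0.002], [0, 0, 0], 0.28],
    [[0.003, 0, -0.002], [0, 0, 0], 0.28],
    [[0.003, 0, -0.002], [0, 0, 0], 0.28],
  ],
)

```text
time: 60.38
eef_pos: [658.8, -96.1, 45.4]
tool_rot: [179.7, -60.2, -85.0]
contact_force: [0.0, -0.4, 0.5]
finger_gap: 61.6
grip_force: 0.0
```

play_rows(
  steps=[
    [[0, 0, -0.05], [0, 0, 0], 0.28],
    [[0, 0, -0.1], [0, 0, 0], 0.28],
    [[0, 0, -0.2], [0, 0, 0], 0.28],
    [[0.1, 0, -0.25], [0, 0, 0], 0.28],
    [[0.2, 0, -0.3], [0, 0, 0], 0.2],
    [[0.2, 0, -0.3], [0, 0, 0], 0.2],
  ],
)

```text
time: 61.12
eef_pos: [654.0, -13.4, 213.6]
tool_rot: [-179.1, -60.0, -85.9]
contact_force: [-0.2, -0.5, -0.1]
finger_gap: 68.0
grip_force: 0.0
```

```bash
python3 - <<'E'
from h import *
stand();find('charger');find('fan');find('bottle')
seq()
save(np.hstack([env.snapshot('side')[120:390,180:380],env.snapshot('top')[100:370,270:470]]),'pics/c11.png',2)
E
```

```text
stand [659.5 -81.4  -6.8] 0.162 2 in tray [79.   0.1]
stand [574.6 -89.6 -11. ] 0.234 2 in tray [-6.3 -1.3]
stand [ 4.87e+02 -9.88e+01  3.00e-01] 0.103 2 in tray [-94.4  -3.4]
charger [ 351.8 -362.    -6.6] 0.427 2 0.95
charger [ 368.7 -327.8  172.9] 1.237 2 0.81
charger [ 353.4 -266.1   -2.2] 0.275 2 0.74
fan [ 513.7 -359.8   88.2] 0.203 2 0.7
fan [ 511.7 -284.6   90. ] 0.249 2 0.58
bottle [667.1 -80.6 157.2] 1.621 2 0.79
bottle [580.2 -64.2 -95.8] 1.064 2 0.67
bottle [490.5 -87.4  92.4] 0.969 2 0.6
t 61.92 eef [652.6 -15.9 206.9] [179.7 -60.2 -85.1] q [ 35.  19. -12.  49. -97. -42.] gap 68.2 gf 0.0 F [-0.4  0.7 -0.4]
```

View pics/c11.png

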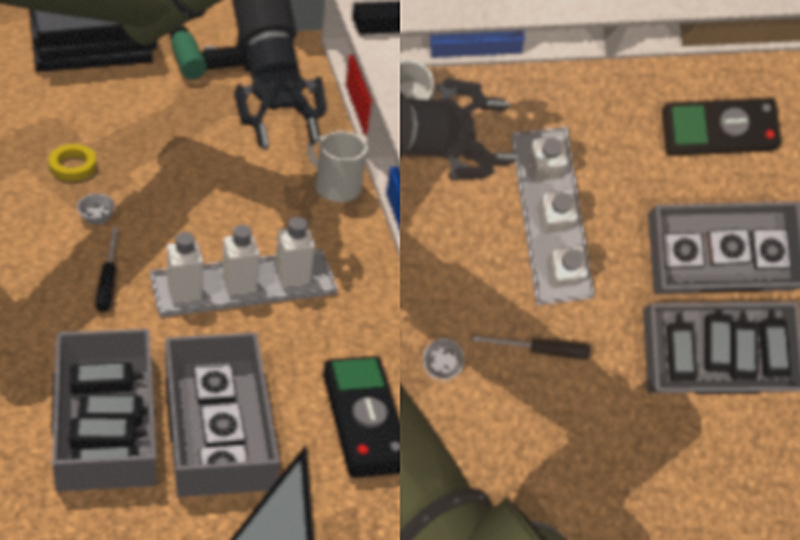

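All five parts lie in the right bins and three bottles stand in the tray. The fitted yaw of the middle bottle is noisy, so I use one last close view to check that it is square.

```bash
python3 - <<'E'
from h import *
from h import TR
ims={n:env.snapshot(n).copy() for n in('side','top')}
def big(n,r0,r1,c0,c1,s):
    im=cv2.resize(ims[n][r0:r1,c0:c1],None,fx=s,fy=s,interpolation=cv2.INTER_CUBIC)
    for x,y in((79,0),(-7,-2),(-94.4,-3.4)):
        q=[TR(x+a,y+b)+[89] for a,b in((-24,-24),(24,-24),(24,24),(-24,24))]
        p=((w2pix(n,np.array(q))-[c0,r0]+.5)*s).astype(np.int32)
        cv2.polylines(im,[p],True,(255,0,0),1)
    return im
a=big('side',225,275,250,350,4);b=big('top',160,255,320,370,6)
h=max(a.shape[0],b.shape[0]);P=lambda i:np.pad(i,((0,h-i.shape[0]),(0,0),(0,0)))
save(np.hstack([P(a),P(b)]),'pics/c12.png')
E
```

```text
(no output)
```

View pics/c12.png

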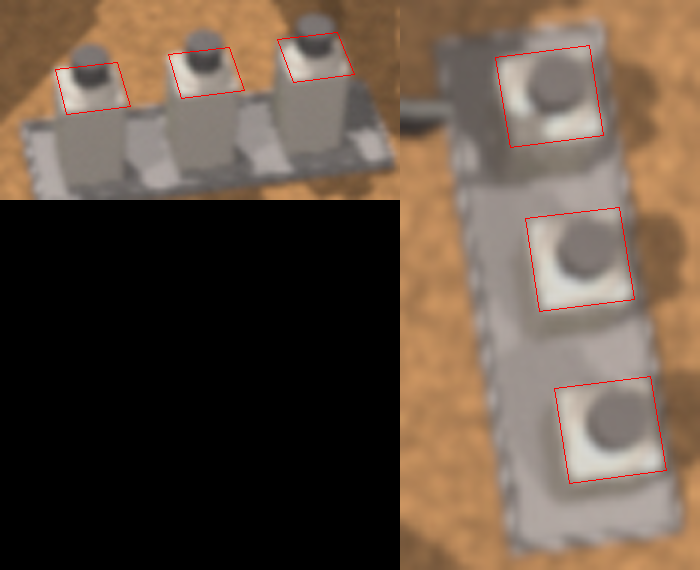

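The tops of all three bottles match the squares drawn at the tray's angle (centres at about (550,95), (580,258) and (610,430)), so they are square, upright and in a row. I hand in.

```bash
python3 -c "
from bench import env
print(env.close_job())"
```

```text
the job is handed in; nothing more can be done
None
```

I handed the job in at about 62 s of the 210 s allowed: in the last pictures all three bottles stand upright, in a row and squared up in the tray, all three chargers and both fans are in their matching bins, and the other things lie where they were; the hand-in returned no verdict.

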